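Swap the control box kept behind the can and the speaker

TASK

First clear the spray can and the mini speaker off the two-row stand and stand both upright on the felt mat, then fetch the three-knob box from behind them and set it down in the empty dock, squarely between its wooden cheeks. Next put the four-fader box from the mat in the knob box's old place at the back of the stand, square to it, and last put the can and the speaker back upright on the stand, each on the front spot where it stood at the start, the speaker square to the stand. Knock nothing over and leave the mug, the screwdriver and the jar alone.

Things in the scene. Friction and masses are not known exactly. Their poses are not given: they have to be found in the camera images.
- stand: Fixed two-row stand: aluminium plate 170 (x) by 186 (y) mm, top at z = 8 mm, wooden cheeks 28 mm high along both sides (y = +-93 to 105), open front and back. Origin: centre of underside, on the desk; +x to the back row, front (-x) roughly to the robot. Black pads mark the seats: two front, 56 mm square, centred at x -30, y +-42; one back, 60 by 130 mm, centred at x +35, y 0.
- mat: Fixed grey felt mat, the side area, 300 (x) by 140 (y) mm, 3 mm thick, beside the stand (left or right varies). Origin: centre of its underside, on the desk; z up. The fader box starts on its +x (far) end, about 92 mm from the mat's centre; the rest is free for the can and the speaker.
- dock: Fixed dock on the other side of the stand from the mat, empty at the start: dark steel plate 100 (x) by 144 (y) mm, top at z = 8 mm, with dark wooden cheeks 12 mm thick and 20 mm high at both ends (inner faces at y = +-72 mm), open along x. Origin: centre of its underside, on the desk; z up.
- knob_box: Loose grey box with three round black knobs in a row on its white top: body 56 (x) by 120 (y) by 40 (z) mm, knobs 24 mm wide, up to 54 mm height; 0.2 to 0.4 kg. Origin: centre of underside, z up, long side along y. Starts on the stand's back seat, 12 mm behind the can and the speaker. In the dock its long side lies from cheek to cheek, either way round.
- fader_box: Loose grey box with four small square slider caps in slots on its white top: body 50 (x) by 100 (y) by 34 (z) mm, caps up to 42 mm height; 0.2 to 0.35 kg. Origin: centre of underside, z up, long side along y. Starts on the mat. On the stand's back seat its long side lies along the stand's y, either way round.
- can: Loose bare aluminium spray can, round, 46 mm in diameter up to 98 mm height, white cap 32 mm in diameter, 122 mm high in all; 0.15 to 0.3 kg. Origin: centre of its underside, z up. Starts on one of the two front seats of the stand (which one varies); it must return to that same seat, any way round.
- speaker: Loose upright mini speaker, dark wood with a black front: 50 (x) by 46 (y) by 105 (z) mm; 0.2 to 0.4 kg. Origin: centre of its underside, z up, front facing -x. Starts on the other front seat of the stand, square to it; it must return to that same seat, square to the stand (front or back forward).
- mug: Bystander: white mug, 80 mm in diameter, 92 mm high, beyond the stand. Origin: centre of its underside. Leave it alone.
- screwdriver: Bystander: screwdriver about 160 mm long lying crosswise on the desk beyond the stand. Leave it alone.
- jar: Bystander: small amber glass jar with a lid, 60 mm in diameter, 70 mm high, beyond the work. Origin: centre of its underside. Leave it alone.

How it is judged:
By the outcome, as a careful person would: the job done as asked, in the order asked, and still so for the second after the job is handed in, with the robot touching nothing.
It also fails if it takes over 128 s, if anything falls off the work surface, if the arm or the gripper's body presses on something with over 40 N, if the wrist force passes 120 N, or if a joint passes its speed limit or range.

ROBOT

A 7-joint arm with a two-finger parallel gripper is mounted at the origin on the work surface. World frame = base frame: x ahead of the robot, y to its left, z up, the work surface at z = 0. Lengths are in mm, angles in rad, forces in N, time in s.
With the tool pointing down it reaches from about 350 to 900 mm from the base axis. Payload 7.2 kg.
Tool frame: the origin (TCP) lies at the very end of the fingers, on their centre line; the grasp point (between the pads) lies 19 mm behind it (arm.grip_point_offset is the distance from the TCP to the grasp point, in mm); z points along the fingers, y is the direction in which the jaws open and shut (so a half turn about z gives the same grasp; the last joint's range is limited). The gripper opens to 85 mm and grips with 20 to 120 N. Pads are 22 mm wide; open, the fingers measure 114 mm over their backs; the gripper's body (76 mm by 85 mm) begins 54 mm behind the grasp point. The pads swing forward as they close: fully open they stand 13 mm farther back than shut.
Start: joints at [-1.334, 0.411, -0.013, 1.596, 0.006, 1.134, -0.082], TCP at [187.573, 596.192, 231.297] pointing down, gripper open.
Joint ranges: [-2.95, 2.95], [-0.29, 1.99], [-1.47, 1.44], [0.14, 2.54], [-1.03, 4.17], [0.13, 1.85], [-2.86, 2.86]. Speed limits (rad/s): [2.39, 2.39, 3.01, 3.01, 3.14, 3.14, 3.14].

INTERFACE

Orientations are given as a unit quaternion [w, x, y, z].
In Python, from bench import readout, grab_frame, arm gives the robot as it stands.
- The arm moves only by the tool play_rows, never from a script. Its argument "commands" is a list of rows, each an object of numbers: "tx", "ty", "tz": the shift along the world's x, y, z in m; "rx", "ry", "rz": the turn, a rotation vector about the world's x, y, z in degrees; "claw": the gripper's target within -1 to 1 (shut at 1, half-way at 0, fully open at -1). In form: [{"tx": .., "ty": .., "tz": .., "rx": .., "ry": .., "rz": .., "claw": ..}, ...]. A call has 1 to 20 rows; each row is the pose to reach, as a shift and turn from the pose measured when the call began; what a row does not reach only later rows make up. A row lasts 1/8 s, in which the tool goes at most 62.5 mm and 10.7 degrees, less where a joint would pass 70% of its speed; a pose out of reach is approached as far as the arm can. A call with a gripper value outside its range is refused whole. The fingers move at their own pace and stop on an object; "force" is the grip in N (left out, the last holds). Time passes only in rows, so rows that repeat a pose let the fingers close. It gives the time, the measured TCP pose, the force and the opening at its end, in the units of the state.
- readout.get_state(): the state, without advancing time (a new reading comes with each control period).
- grab_frame(name): name is "scene" or "side" or "wrist"; returns a dict with "image" (480x640x3 uint8, blue, green, red), "range_z" (480x640 float32, mm along the optical axis (not along the pixel's ray), 0 where there is no reading), "fovy" (degrees; the focal length in pixels is half the picture's height over the tangent of half this angle, whatever the lens; pixels are square), "cx", "cy" (the principal point, pixels), "distortion" ([k1, k2, p1, p2, k3] as OpenCV has them; the pictures are not rectified), "eye" and "rotation" of the camera in the world. Camera axes: x right, y down, z forward; pixel columns grow to the right and rows downward; lengths in mm; the calibration is good to about 2 mm. A picture is of the moment at which its call begins.
- arm.finish_job(): hands the job in, once; it reports no verdict.
The state is a dict: "clock": time; "joint_positions": joint angles; "dq": joint speeds; "tau": joint torques, N m; "tcp_pos": TCP position; "tcp_rot": TCP orientation; "contact_force": force on the tool from outside, world axes, zero at the start; "ft_torque": the same for the moment, N m; "width": opening from 0.0 (shut) to 1.0 (fully open).
Only numpy, scipy, OpenCV 4.12 (cv2) and the standard library are available. Lean on these libraries where they do the work, as an engineer would, in place of code of your own. Each camera call takes 0.05 s, during which the arm holds its last target.

## Working session

There is one attempt and no reset: what is moved stays moved. The work goes in short steps, Python scripts to look and compute and a tool call to move; the robot and the scene stay as the last step left them, time stands still between calls to the robot, and variables do not carry over. Pictures are saved under pics/ and viewed, and the job is handed in when it is done.

Besides the shell and the picture viewer there is one more tool, called as name(argument=value, ...) on one line, values as JSON. play_rows: Moves the arm, as the interface text tells. Its arguments: {"type":"object","properties":{"commands":{"type":"array","items":{"type":"object","properties":{"tx":{"type":"number"},"ty":{"type":"number"},"tz":{"type":"number"},"rx":{"type":"number"},"ry":{"type":"number"},"rz":{"type":"number"},"claw":{"type":"number"}}}},"force":{"type":"number"}},"required":["commands"]}

```bash
mkdir -p pics; ls; cat > h.py <<'E'
import numpy as np, cv2, pickle
from bench import readout, grab_frame, arm
def snap(name,fn):
    f=grab_frame(name); cv2.imwrite('pics/'+fn+'.png',f['image']); pickle.dump(f,open('pics/'+fn+'.pkl','wb')); return f
def load(fn): return pickle.load(open('pics/'+fn+'.pkl','rb'))
def K(f):
    F=240/np.tan(np.radians(f['fovy'])/2); return np.array([[F,0,f['cx']],[0,F,f['cy']],[0,0,1]])
def ray(f,uv):
    uv=np.array(uv,float).reshape(-1,1,2)
    p=cv2.undistortPoints(uv,K(f),np.array(f['distortion'],float)).reshape(-1,2)
    return np.c_[p,np.ones(len(p))]@np.array(f['rotation']).T
def onz(f,uv,z):
    d=ray(f,uv); e=np.array(f['eye']); s=(z-e[2])/d[:,2]; return e+d*s[:,None]
def cloud(f):
    v,u=np.mgrid[0:480,0:640]; d=ray(f,np.c_[u.ravel(),v.ravel()])
    return (np.array(f['eye'])+d*f['range_z'].reshape(-1,1)).reshape(480,640,3)
def proj(f,P):
    R=np.array(f['rotation']); t=-R.T@np.array(f['eye'])
    return cv2.projectPoints(np.array(P,float).reshape(-1,1,3),cv2.Rodrigues(R.T)[0],t,K(f),np.array(f['distortion'],float))[0].reshape(-1,2)
E
python3 - <<'E'
from h import *
for n in ['scene','side','wrist']:
    f=snap(n,n+'0'); print(n,f['fovy'],f['eye'],f['rotation'],f['distortion'])
print(readout.get_state())
E
```

```text
pics
scene 55.14197905212117 [1307.15751939   87.72939731  532.1242729 ] [-0.29822775  0.58882674  0.66984349 -0.3400779 ] [0.01024693 0.         0.         0.         0.        ]
side 54.267583353019106 [164.46065401 495.37181395 470.0285837 ] [ 0.17920719 -0.31870661  0.81572647 -0.44822003] [-0.08854147  0.          0.          0.          0.        ]
wrist 68.83419446000568 [115.40263781 619.36858899 374.25633899] [0.12235792 0.79686523 0.58497501 0.08853575] [0.00455865 0.         0.         0.         0.        ]
{'clock': 0.15, 'joint_positions': array([-1.33417833,  0.41171499, -0.01266858,  1.5968253 ,  0.00562209,
        1.13430946, -0.08221178]), 'dq': array([-0.00041797, -0.00168115,  0.00210111, -0.00275824,  0.0007676 ,
       -0.00075917,  0.00025927]), 'tau': array([ 1.76803544e-03, -6.01031399e+01,  6.82648513e-01, -2.99644697e+01,
        1.38719956e-02,  7.85561831e-03, -3.19732021e-05]), 'tcp_pos': array([187.52589492, 595.81663396, 230.65807482]), 'tcp_rot': array([-3.16540466e-05,  1.51828868e-01,  9.88406607e-01, -6.10109788e-04]), 'contact_force': array([-0.71609321, -0.38633968,  0.38708843]), 'ft_torque': array([-0.01433925, -0.01247022, -0.0415172 ]), 'width': 1.0015792986850294}
```

```bash
python3 - <<'E'
s=open('h.py').read()
s=s.replace("def ray","""def Rq(q):
    from scipy.spatial.transform import Rotation as R
    return R.from_quat([q[1],q[2],q[3],q[0]]).as_matrix()
def ray""").replace("np.array(f['rotation'])","Rq(f['rotation'])")
open('h.py','w').write(s)
E
python3 -c "
from h import *
f=load('scene0');print(Rq(f['rotation']))
c=cloud(f);print(c[::80,::80].round(0))"
```

```text
[[-1.28686566e-01  5.86002190e-01 -8.00025750e-01]
 [ 9.91684850e-01  7.52601946e-02 -1.04388989e-01]
 [-9.62082442e-04 -8.06806877e-01 -5.90814470e-01]]
[[[-3.000e+01 -1.005e+03  2.990e+02]
  [-1.408e+03 -1.636e+03  7.000e+01]
  [-4.640e+02 -7.260e+02  2.380e+02]
  [-4.910e+02 -4.350e+02  2.400e+02]
  [-5.370e+02 -1.500e+02  2.390e+02]
  [-5.340e+02  1.370e+02  2.440e+02]
  [-5.050e+02  4.070e+02  2.540e+02]
  [-4.690e+02  6.560e+02  2.630e+02]]

 [[-5.530e+02 -1.577e+03 -1.130e+02]
  [-1.200e+02 -8.980e+02  5.000e+01]
  [-2.960e+02 -7.060e+02  4.000e+00]
  [-3.400e+02 -4.190e+02  2.000e+00]
  [-3.820e+02 -1.300e+02  0.000e+00]
  [-4.200e+02  1.610e+02 -0.000e+00]
  [-4.410e+02  4.480e+02  4.000e+00]
  [-4.610e+02  7.290e+02  8.000e+00]]

 [[ 3.620e+02 -8.500e+02  0.000e+00]
  [ 3.300e+02 -6.550e+02 -2.000e+00]
  [ 3.090e+02 -4.510e+02  0.000e+00]
  [ 2.850e+02 -2.480e+02  1.000e+00]
  [ 2.580e+02 -4.700e+01  1.000e+00]
  [ 2.300e+02  1.540e+02 -0.000e+00]
  [ 2.070e+02  3.550e+02  1.000e+00]
  [ 1.820e+02  5.550e+02  0.000e+00]]

 [[ 7.730e+02 -5.080e+02  8.300e+01]
  [ 6.530e+02 -4.670e+02 -1.000e+00]
  [ 7.230e+02 -2.600e+02  7.000e+01]
  [ 6.150e+02 -1.580e+02  0.000e+00]
  [ 6.230e+02 -0.000e+00  2.100e+01]
  [ 5.740e+02  1.500e+02 -1.000e+00]
  [ 5.580e+02  3.030e+02  1.000e+00]
  [ 5.390e+02  4.560e+02  2.000e+00]]

 [[ 8.670e+02 -4.750e+02 -1.000e+00]
  [ 8.530e+02 -3.510e+02  0.000e+00]
  [ 8.370e+02 -2.260e+02  0.000e+00]
  [ 8.210e+02 -1.020e+02 -0.000e+00]
  [ 8.040e+02  2.300e+01 -0.000e+00]
  [ 8.040e+02  1.460e+02  1.600e+01]
  [ 7.740e+02  2.720e+02  1.000e+00]
  [ 7.580e+02  3.950e+02  2.000e+00]]

 [[ 5.650e+02 -1.033e+03 -7.520e+02]
  [ 9.710e+02 -2.900e+02 -2.600e+01]
  [ 9.720e+02 -1.690e+02 -2.000e+00]
  [ 9.610e+02 -6.300e+01  0.000e+00]
  [ 9.470e+02  4.100e+01  1.000e+00]
  [ 9.330e+02  1.460e+02 -0.000e+00]
  [ 9.210e+02  2.500e+02  1.000e+00]
  [ 9.060e+02  3.550e+02 -0.000e+00]]]
```

View pics/scene0.png

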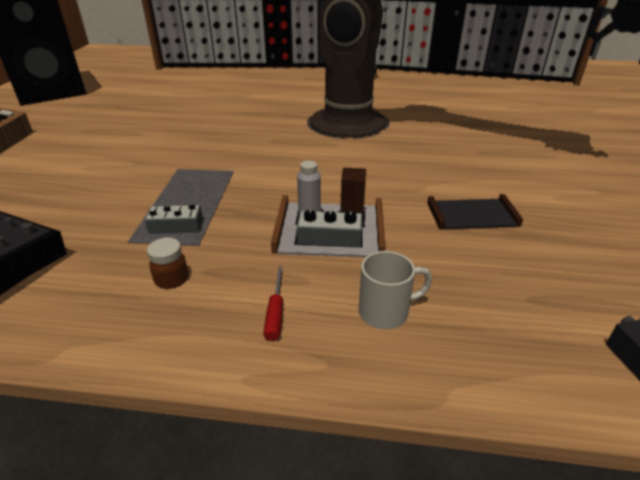

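View pics/side0.png

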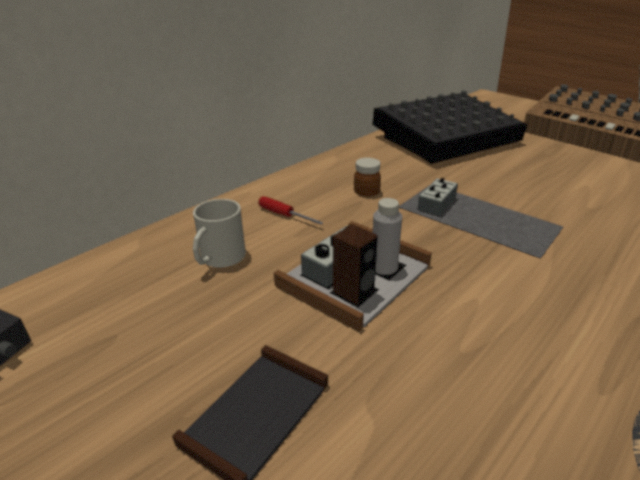

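View pics/wrist0.png

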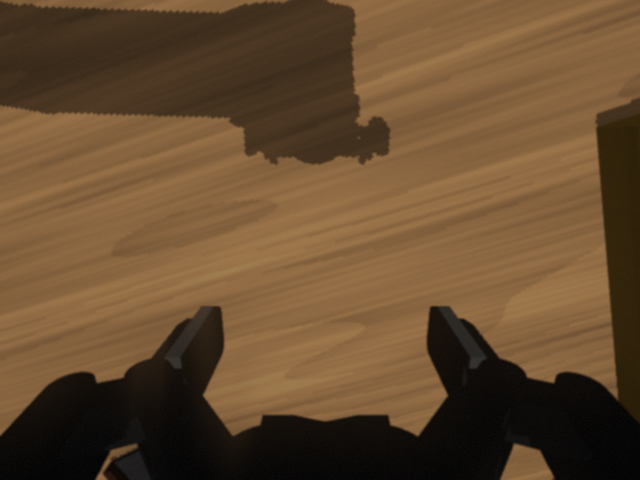

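```bash
python3 - <<'E'
from h import *
f=load('scene0'); cv2.imwrite('pics/s0c.png',cv2.resize(f['image'][150:260,130:530],None,fx=2,fy=2,interpolation=cv2.INTER_CUBIC))
c=cloud(f); np.set_printoptions(suppress=True,precision=1)
P=c.reshape(-1,3)
m=(P[:,0]>400)&(P[:,0]<760)&(abs(P[:,1])<420)&(P[:,2]>-5)&(P[:,2]<200)
P=P[m]
# top-down height map
H=np.zeros((480,800),np.uint8)
for z,x,y in sorted(zip(P[:,2],P[:,0],P[:,1])):
    i=int((760-x)/360*360); j=int((420-y)/840*800)
    if 0<=i<360 and 0<=j<800: H[i,j]=min(255,max(0,z*2+20))
cv2.imwrite('pics/top0.png',H)
E
```

```text
(no output)
```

View pics/s0c.png

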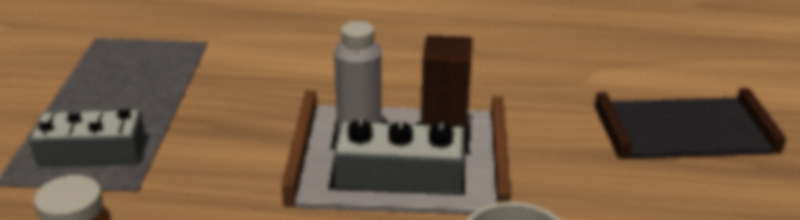

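View pics/top0.png

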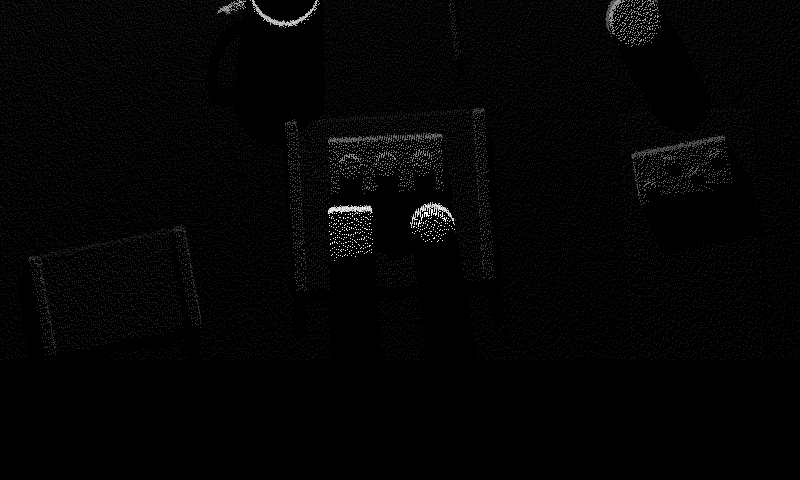

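```bash
python3 - <<'E'
from h import *
np.set_printoptions(suppress=True,precision=3)
f=load('wrist0');R=Rq(f['rotation']);T=Rq([-3.2e-5,.1518,.9884,-.0006])
print(T); print(T.T@R); print(T.T@(np.array(f['eye'])-[187.5,595.8,230.7]))
E
```

```text
[[-0.954  0.3   -0.   ]
 [ 0.3    0.954 -0.001]
 [-0.    -0.001 -1.   ]]
[[ 0.    -0.954 -0.298]
 [ 1.     0.    -0.001]
 [ 0.001 -0.298  0.954]]
[  75.83     0.675 -143.566]
```

play_rows(commands=[{"tx": 0.1,"ty": -0.15,"tz": 0.06,"rz": 5,"claw": -1},{"tx": 0.2,"ty": -0.35,"tz": 0.12,"rz": 12,"claw": -1},{"tx": 0.35,"ty": -0.6,"tz": 0.17,"rz": 20,"claw": -1},{"tx": 0.35,"ty": -0.6,"tz": 0.17,"rz": 20,"claw": -1},{"tx": 0.35,"ty": -0.6,"tz": 0.17,"rz": 20,"claw": -1},{"tx": 0.35,"ty": -0.6,"tz": 0.17,"rz": 20,"claw": -1},{"tx": 0.35,"ty": -0.6,"tz": 0.17,"rz": 20,"claw": -1},{"tx": 0.35,"ty": -0.6,"tz": 0.17,"rz": 20,"claw": -1},{"tx": 0.35,"ty": -0.6,"tz": 0.17,"rz": 20,"claw": -1},{"tx": 0.35,"ty": -0.6,"tz": 0.17,"rz": 20,"claw": -1},{"tx": 0.35,"ty": -0.6,"tz": 0.17,"rz": 20,"claw": -1},{"tx": 0.35,"ty": -0.6,"tz": 0.17,"rz": 20,"claw": -1},{"tx": 0.35,"ty": -0.6,"tz": 0.17,"rz": 20,"claw": -1},{"tx": 0.35,"ty": -0.6,"tz": 0.17,"rz": 20,"claw": -1},{"tx": 0.35,"ty": -0.6,"tz": 0.17,"rz": 20,"claw": -1},{"tx": 0.35,"ty": -0.6,"tz": 0.17,"rz": 20,"claw": -1}])

```text
invalid input
```

```bash
python3 - <<'E'
from h import *
f=snap('wrist','w1'); c=cloud(f)
np.set_printoptions(suppress=True,precision=1)
P=c.reshape(-1,3)
m=(P[:,0]>380)&(P[:,0]<760)&(abs(P[:,1])<420)&(P[:,2]>-9)&(P[:,2]<200)
P=P[m]
H=np.zeros((380,800),np.uint8)
for z,x,y in sorted(zip(P[:,2],P[:,0],P[:,1])):
    i=int((760-x)); j=int((420-y)/840*800)
    if 0<=i<380 and 0<=j<800: H[i,j]=min(255,max(0,z*2+20))
cv2.imwrite('pics/top1.png',H)
E
```

```text
(no output)
```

View pics/w1.png

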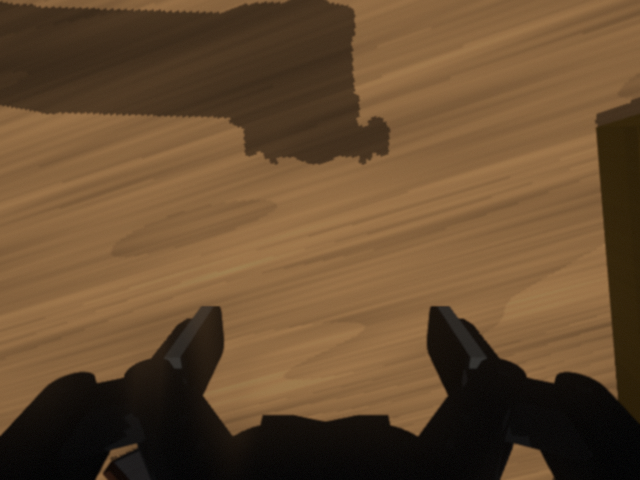

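View pics/top1.png

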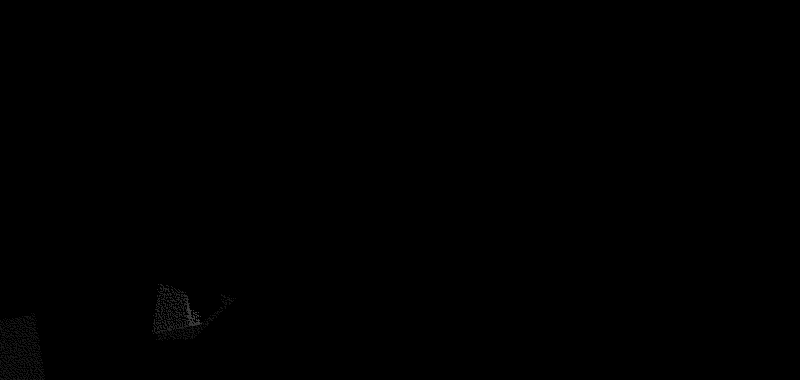

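play_rows(commands=[{"tx": 0.02,"ty": -0.04,"tz": 0.02,"rx": 0,"ry": 0,"rz": 2,"claw": -1}])

```text
clock: 0.32
tcp_pos: [204.9, 556.6, 248.6]
tcp_rot: [-0.001, 0.132, 0.991, -0.002]
contact_force: [0.7, 0.1, -0.1]
width: 0.998
```

play_rows(commands=[{"tx": 0.33,"ty": -0.557,"tz": 0.152,"rx": 0,"ry": 0,"rz": 18,"claw": -1},{"tx": 0.33,"ty": -0.557,"tz": 0.152,"rx": 0,"ry": 0,"rz": 18,"claw": -1},{"tx": 0.33,"ty": -0.557,"tz": 0.152,"rx": 0,"ry": 0,"rz": 18,"claw": -1},{"tx": 0.33,"ty": -0.557,"tz": 0.152,"rx": 0,"ry": 0,"rz": 18,"claw": -1},{"tx": 0.33,"ty": -0.557,"tz": 0.152,"rx": 0,"ry": 0,"rz": 18,"claw": -1},{"tx": 0.33,"ty": -0.557,"tz": 0.152,"rx": 0,"ry": 0,"rz": 18,"claw": -1},{"tx": 0.33,"ty": -0.557,"tz": 0.152,"rx": 0,"ry": 0,"rz": 18,"claw": -1},{"tx": 0.33,"ty": -0.557,"tz": 0.152,"rx": 0,"ry": 0,"rz": 18,"claw": -1},{"tx": 0.33,"ty": -0.557,"tz": 0.152,"rx": 0,"ry": 0,"rz": 18,"claw": -1},{"tx": 0.33,"ty": -0.557,"tz": 0.152,"rx": 0,"ry": 0,"rz": 18,"claw": -1},{"tx": 0.33,"ty": -0.557,"tz": 0.152,"rx": 0,"ry": 0,"rz": 18,"claw": -1},{"tx": 0.33,"ty": -0.557,"tz": 0.152,"rx": 0,"ry": 0,"rz": 18,"claw": -1},{"tx": 0.33,"ty": -0.557,"tz": 0.152,"rx": 0,"ry": 0,"rz": 18,"claw": -1},{"tx": 0.33,"ty": -0.557,"tz": 0.152,"rx": 0,"ry": 0,"rz": 18,"claw": -1}])

```text
clock: 2.08
tcp_pos: [534.4, 1.0, 400.3]
tcp_rot: [-0.001, -0.026, 1.0, -0.002]
contact_force: [0.1, 0.3, 1.3]
width: 0.999
```

```bash
cat >> h.py <<'E'
def topmap(f,fn,x0=380,x1=760,y0=-400,y1=400):
    P=cloud(f).reshape(-1,3); H=np.zeros((int(x1-x0),int(y1-y0)),np.uint8)
    P=P[(P[:,0]>x0)&(P[:,0]<x1)&(P[:,1]>y0)&(P[:,1]<y1)&(P[:,2]<250)]; P=P[P[:,2].argsort()]
    H[(x1-P[:,0]).astype(int),(y1-P[:,1]).astype(int)]=np.clip(P[:,2]*2+20,0,255)
    cv2.imwrite('pics/'+fn+'.png',H)
E
python3 - <<'E'
from h import *
f=snap('wrist','w1b'); topmap(f,'top1b')
E
```

```text
(no output)
```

View pics/w1b.png

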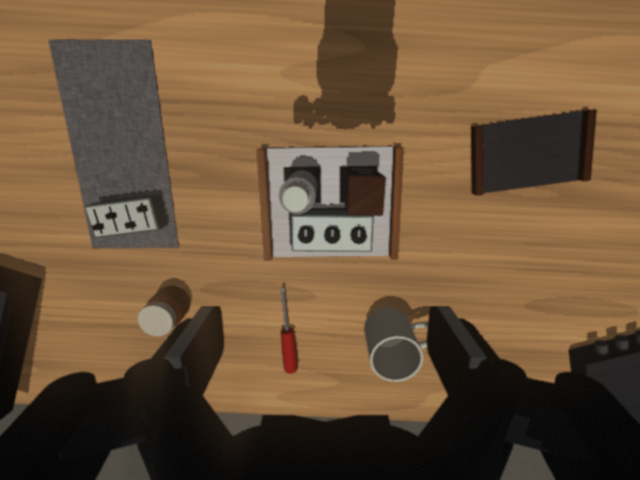

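View pics/top1b.png

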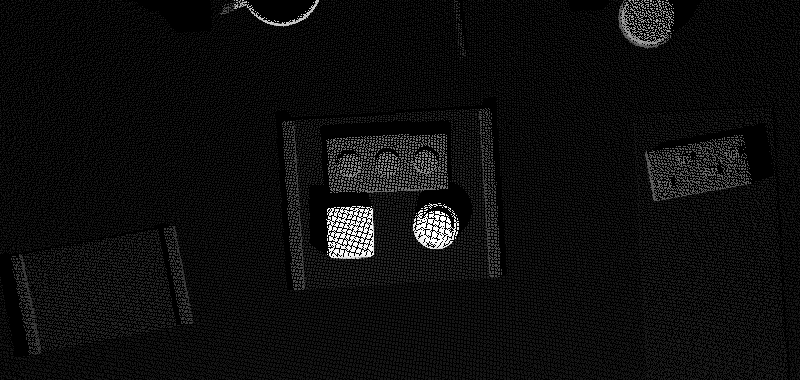

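```bash
cat >> h.py <<'E'
def rect(P,xr,yr,zr,plane=False):
    Q=P[(P[:,0]>xr[0])&(P[:,0]<xr[1])&(P[:,1]>yr[0])&(P[:,1]<yr[1])&(P[:,2]>zr[0])&(P[:,2]<zr[1])]
    (c,s,a)=cv2.minAreaRect(Q[:,:2].astype(np.float32))
    a=(a+45)%90-45 if True else a
    return len(Q),np.round(c,1),np.round(s,1),round(a,2),np.round(np.median(Q[:,2]),1)
E
python3 - <<'E'
from h import *
for n in ['w1b','scene0','side0']:
    f=load(n);P=cloud(f).reshape(-1,3);print(n)
    R=lambda l,*a: print(l,*rect(P,*a))
    R('stand-',(450,680),(-115,-80),(22,32))
    R('stand+',(450,680),(80,125),(22,32))
    R('dock-out',(380,560),(200,236),(14,24))
    R('dock+',(380,560),(350,400),(14,24))
    R('knob',(560,640),(-60,90),(36,44))
    R('knobs',(560,640),(-60,90),(50,58))
    R('spk',(480,575),(20,85),(101,109))
    R('can',(480,575),(-65,0),(86,100))
    R('cap',(480,575),(-65,0),(118,126))
    R('fader',(540,640),(-360,-230),(30,38))
f=load('w1b')
print('mat',onz(f,[(51,41),(151,40),(178,248),(93,249)],3).round(1))
print('stand plate',onz(f,[(269,147),(391,147),(392,257),(272,257)],8).round(1))
print('stand cheek outer',onz(f,[(258,146),(402,144),(399,258),(265,259)],28).round(1))
E
```

```text
w1b
stand- 953 [567.4 -90.6] [168.2  12.7] 3.69 29.0
stand+ 970 [554.5 106.8] [168.6  12.4] 3.67 28.9
dock-out 673 [484.6 221.9] [99.4 12.3] 11.03 20.7
dock+ 800 [455.3 373.7] [101.1  13.8] 11.07 20.4
knob 53 [5.693e+02 1.000e-01] [ 0.8 64.4] 2.64 38.6
knobs 1044 [595.8  12.3] [ 54.1 117.7] 1.5 50.6
spk 44 [516.6  35.1] [26.5 57.4] -38.84 105.0
can 42 [516.9 -30. ] [36.7  9.2] -19.8 92.1
cap 25 [524.1 -30. ] [27.6  8.5] -31.14 122.0
fader 375 [ 592.2 -298.5] [ 50.1 100.6] 10.26 37.3
scene0
stand- 304 [566.2 -88. ] [169.3  12.7] 3.93 27.9
stand+ 327 [554.9 109. ] [171.  12.] 3.73 28.1
dock-out 192 [483.1 222.8] [103.4  11.8] 10.69 20.0
dock+ 220 [454.6 375.3] [101.5  13.5] 10.76 19.8
knob 231 [622.2  15.9] [  6.3 118.4] 2.74 40.2
knobs 182 [595.4  12.9] [ 48.1 112.6] 4.88 52.4
spk 92 [550.6  52.5] [ 6.5 45.4] 1.1 105.3
can 145 [546.2 -32.8] [22.4 44.6] 6.74 93.2
cap 61 [542.9 -32.1] [12.5 28.7] 12.95 122.1
fader 576 [ 591.3 -296.1] [53.9 99.9] 10.03 36.8
side0
stand- 295 [565.6 -89. ] [169.1  14. ] 3.96 28.0
stand+ 815 [553.2 107.7] [170.9  14.3] 3.87 27.8
dock-out 715 [483. 222.] [100.2  14. ] 11.16 20.0
dock+ 1043 [453.6 374.8] [99.9 13.1] 10.66 19.9
knob 136 [591.6  71.6] [58.3 15.2] 16.79 40.0
knobs 133 [613.2  24.5] [ 45.3 118.9] 29.56 51.0
spk 204 [515.4  62.8] [63.9 32.7] 43.23 105.2
can 214 [524.2 -25. ] [44.8 19.8] 39.72 93.1
cap 95 [527.9 -28.7] [31.3 16.6] 36.18 122.0
fader 332 [ 590.7 -296.8] [50.4 99.7] 10.74 36.9
mat [[ 356.8 -385.9    3. ]
 [ 348.2 -248.8    3. ]
 [ 647.5 -233.8    3. ]
 [ 656.7 -372.1    3. ]]
stand plate [[480.9 -85.9   8. ]
 [471.5  93.9   8. ]
 [642.6 114.1   8. ]
 [653.1 -80.2   8. ]]
stand cheek outer [[479.6 -98.4  28. ]
 [466.2 105.4  28. ]
 [636.8 120.8  28. ]
 [649.7 -88.2  28. ]]
```

```bash
python3 - <<'E'
from h import *
f=load('w1b');cv2.imwrite('pics/c1.png',cv2.resize(f['image'][135:265,250:410],None,fx=5,fy=4.6,interpolation=cv2.INTER_CUBIC))
E
```

```text
(no output)
```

View pics/c1.png

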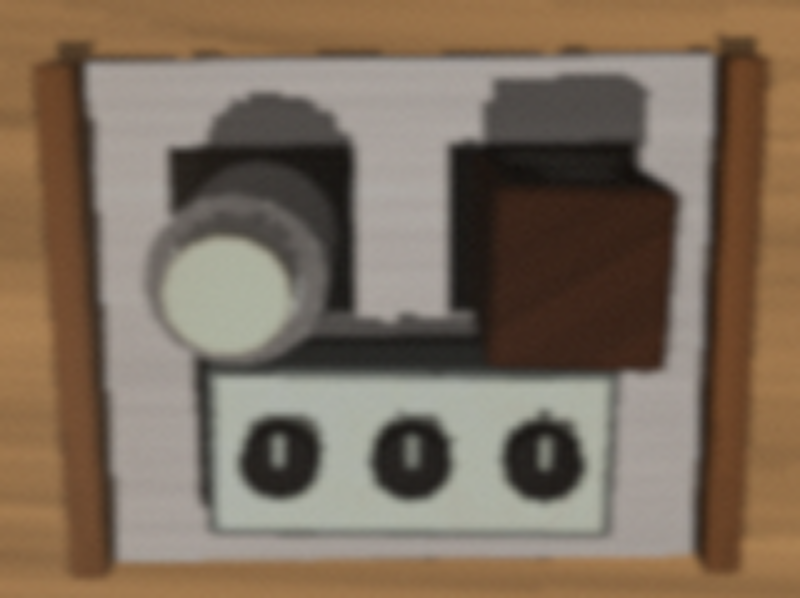

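```bash
python3 - <<'E'
from h import *
for n in ['w1b','scene0','side0']:
    f=load(n);P=cloud(f).reshape(-1,3);print(n)
    R=lambda l,*a: print(l,*rect(P,*a))
    R('knob',(560,640),(-60,90),(44,53))
    R('spk',(480,575),(20,85),(109,118))
    R('can',(480,575),(-65,0),(100,112))
    R('cap',(480,575),(-65,0),(126,134))
    R('fader',(540,640),(-360,-230),(33,41))
    R('faderall',(540,640),(-360,-230),(15,42))
# stand, dock est
import numpy as np
for (a,b) in [((567.4,-90.6),(554.5,106.8)),((566.2,-88),(554.9,109)),((565.6,-89),(553.2,107.7)),((484.6,221.9),(455.3,373.7)),((483.1,222.8),(454.6,375.3)),((483,222),(453.6,374.8))]:
    a=np.array(a);b=np.array(b);d=b-a;print((a+b)/2,np.hypot(*d),np.degrees(np.arctan2(-d[0],d[1])))
E
```

```text
w1b
knob 2322 [596.7  12.5] [ 56.5 119.7] 2.55 49.8
spk 1506 [528.3  50. ] [50.7 46.2] 1.35 114.0
can 306 [533.8 -36.3] [45.4 45.3] 2.11 109.1
cap 545 [533.7 -36.1] [30.  29.9] 1.7 131.2
fader 1968 [ 592.2 -298.5] [ 50.1 100.6] 10.26 39.1
faderall 2290 [ 592.2 -298.5] [ 50.1 100.6] 10.26 39.0
scene0
knob 835 [596.4  14.5] [ 57.8 119. ] 1.45 48.7
spk 330 [526.8  51. ] [52.6 45.1] 2.94 113.1
can 174 [542.4 -33.5] [28.1 44.7] 5.46 107.4
cap 125 [533.  -33.9] [30.4 28.5] 7.7 129.9
fader 679 [ 591.1 -296.1] [53.4 99.9] 10.03 37.4
faderall 1127 [ 591.3 -296. ] [54.4 99.8] 10.67 36.1
side0
knob 480 [595.5  14.5] [ 57.5 119.2] 2.1 49.1
spk 667 [527.4  50.8] [51.4 47. ] 1.59 113.3
can 250 [527.6 -27.1] [45.8 28.6] 32.78 107.2
cap 199 [532.5 -34.8] [29.8 30.3] -25.63 130.4
fader 480 [ 590.9 -296.8] [50.  99.7] 10.55 37.7
faderall 775 [ 590.9 -297.1] [ 50.9 101.1] 10.83 36.6
[560.95   8.1 ] 197.8210555021886 3.738936661519537
[560.55  10.5 ] 197.32382015357396 3.2829118372466466
[559.4    9.35] 197.0904614637654 3.6071619531000136
[469.95 297.8 ] 154.6018434560209 10.924719920467327
[468.85 299.05] 155.14025912057772 10.585624922101047
[468.3 298.4] 155.6026992053801 10.8910900217283
```

play_rows(commands=[{"tx": -0.001,"ty": -0.036,"tz": -0.23,"rx": 0,"ry": 0,"rz": 0.5,"claw": -0.4},{"tx": -0.001,"ty": -0.036,"tz": -0.23,"rx": 0,"ry": 0,"rz": 0.5,"claw": -0.4},{"tx": -0.001,"ty": -0.036,"tz": -0.23,"rx": 0,"ry": 0,"rz": 0.5,"claw": -0.4},{"tx": -0.001,"ty": -0.036,"tz": -0.23,"rx": 0,"ry": 0,"rz": 0.5,"claw": -0.4},{"tx": -0.001,"ty": -0.036,"tz": -0.23,"rx": 0,"ry": 0,"rz": 0.5,"claw": -0.4},{"tx": -0.001,"ty": -0.036,"tz": -0.23,"rx": 0,"ry": 0,"rz": 0.5,"claw": -0.4}], force=40)

```text
clock: 2.88
tcp_pos: [534.6, -34.4, 172.2]
tcp_rot: [0.0, -0.031, 1.0, -0.002]
contact_force: [0.6, -0.5, 0.7]
width: 0.701
```

```bash
python3 - <<'E'
from h import *
f=snap('wrist','w2');f=snap('side','s2')
P=cloud(f).reshape(-1,3)
print(rect(P,(480,575),(-65,0),(126,134)))
E
```

```text
(201, array([532.4, -34.6]), array([30.3, 29.8]), -41.54, np.float64(130.3))
```

View pics/w2.png

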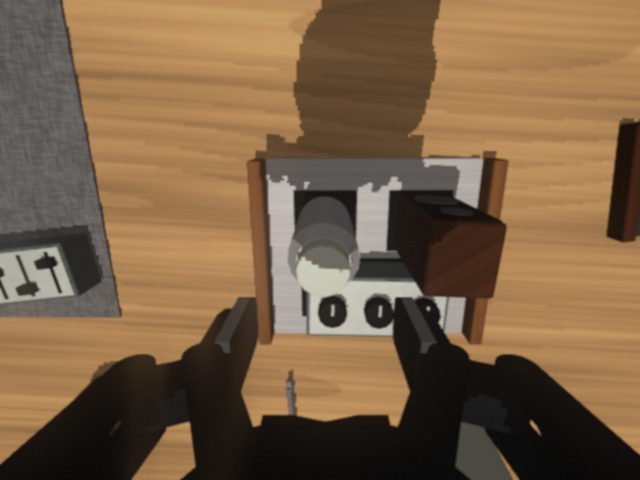

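View pics/s2.png

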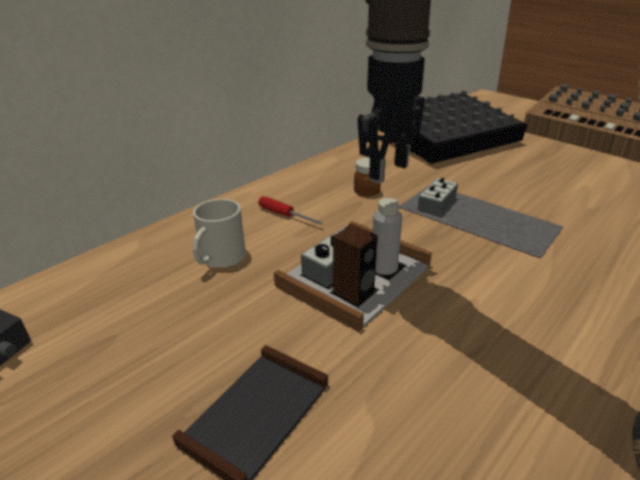

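play_rows(commands=[{"tx": -0.0015,"ty": 0,"tz": -0.06,"rx": 0,"ry": 0,"rz": 0,"claw": -0.4},{"tx": -0.0015,"ty": 0,"tz": -0.108,"rx": 0,"ry": 0,"rz": 0,"claw": -0.4},{"tx": -0.0015,"ty": 0,"tz": -0.108,"rx": 0,"ry": 0,"rz": 0,"claw": -0.4},{"tx": -0.0015,"ty": 0,"tz": -0.108,"rx": 0,"ry": 0,"rz": 0,"claw": -0.4},{"tx": -0.0015,"ty": 0,"tz": -0.108,"rx": 0,"ry": 0,"rz": 0,"claw": 0.1},{"tx": -0.0015,"ty": 0,"tz": -0.108,"rx": 0,"ry": 0,"rz": 0,"claw": 0.4},{"tx": -0.0015,"ty": 0,"tz": -0.108,"rx": 0,"ry": 0,"rz": 0,"claw": 0.4},{"tx": -0.0015,"ty": 0,"tz": -0.108,"rx": 0,"ry": 0,"rz": 0,"claw": 0.4}])

```text
clock: 3.98
tcp_pos: [535.4, -34.6, 67.3]
tcp_rot: [0.003, -0.031, 1.0, -0.001]
contact_force: [-0.5, -0.8, 7.4]
width: 0.529
```

```bash
python3 - <<'E'
from h import *
s=readout.get_state();print(s['tcp_pos'],s['tcp_rot'],s['width'],s['contact_force'])
f=snap('side','s3');cv2.imwrite('pics/s3c.png',f['image'][80:360,230:580])
f=snap('scene','c3');cv2.imwrite('pics/c3c.png',f['image'][60:300,200:480])
E
```

```text
[535.3994801  -34.63326281  67.2731665 ] [ 0.00329983 -0.03065458  0.99952347 -0.00149574] 0.5291578382908052 [-0.51861489 -0.77286788  7.44063175]
```

View pics/s3c.png

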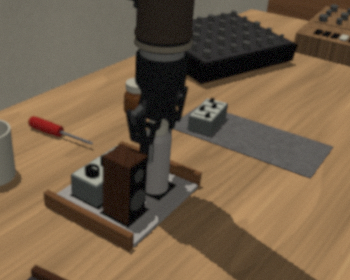

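View pics/c3c.png

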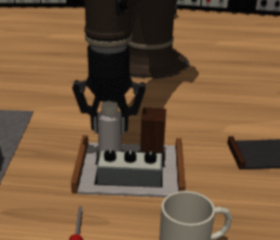

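play_rows(commands=[{"tx": 0,"ty": 0,"tz": 0.02,"rx": 0,"ry": 0,"rz": 0,"claw": 0.4},{"tx": 0,"ty": 0,"tz": 0.06,"rx": 0,"ry": 0,"rz": 0,"claw": 0.4},{"tx": -0.005,"ty": -0.04,"tz": 0.08,"rx": 0,"ry": 0,"rz": 0,"claw": 0.4},{"tx": -0.05,"ty": -0.1,"tz": 0.08,"rx": 0,"ry": 0,"rz": 0,"claw": 0.4},{"tx": -0.05,"ty": -0.15,"tz": 0.08,"rx": 0,"ry": 0,"rz": 0,"claw": 0.4},{"tx": -0.05,"ty": -0.2,"tz": 0.08,"rx": 0,"ry": 0,"rz": 0,"claw": 0.4},{"tx": -0.05,"ty": -0.25,"tz": 0.08,"rx": 0,"ry": 0,"rz": 0,"claw": 0.4},{"tx": -0.05,"ty": -0.276,"tz": 0.06,"rx": 0,"ry": 0,"rz": 0,"claw": 0.4},{"tx": -0.05,"ty": -0.276,"tz": 0.03,"rx": 0,"ry": 0,"rz": 0,"claw": 0.4},{"tx": -0.05,"ty": -0.276,"tz": 0.03,"rx": 0,"ry": 0,"rz": 0,"claw": 0.4}])

```text
clock: 5.32
tcp_pos: [484.1, -309.9, 96.4]
tcp_rot: [0.002, -0.03, 1.0, -0.0]
contact_force: [-0.2, 0.6, -1.5]
width: 0.529
```

```bash
python3 - <<'E'
from h import *
s=readout.get_state();print(s['tcp_pos'],s['tcp_rot'],s['width'],s['contact_force'])
f=snap('scene','c4');cv2.imwrite('pics/c4c.png',cv2.resize(f['image'][60:300,80:320],None,fx=2,fy=2))
E
```

```text
[ 484.11151333 -309.86170297   96.36808055] [ 1.85219178e-03 -3.04107957e-02  9.99535645e-01 -4.96848309e-04] 0.5286295515458103 [-0.19664215  0.6055457  -1.47257636]
```

View pics/c4c.png

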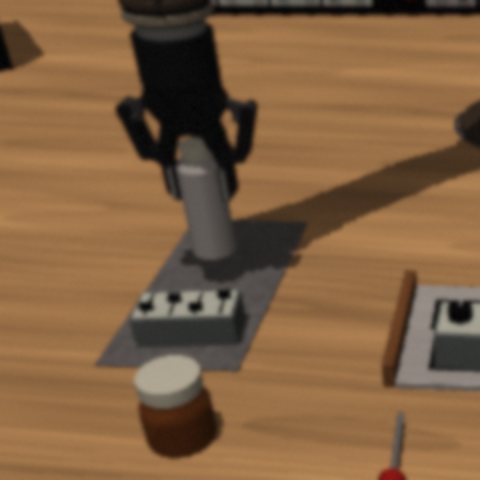

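play_rows(commands=[{"tx": 0,"ty": 0,"tz": -0.02,"rx": 0,"ry": 0,"rz": 0,"claw": 0.4},{"tx": 0,"ty": 0,"tz": -0.03,"rx": 0,"ry": 0,"rz": 0,"claw": 0.4},{"tx": 0,"ty": 0,"tz": -0.033,"rx": 0,"ry": 0,"rz": 0,"claw": 0.4},{"tx": 0,"ty": 0,"tz": -0.034,"rx": 0,"ry": 0,"rz": 0,"claw": 0.4},{"tx": 0,"ty": 0,"tz": -0.034,"rx": 0,"ry": 0,"rz": 0,"claw": 0.4}])

```text
clock: 6.0
tcp_pos: [485.3, -310.4, 63.9]
tcp_rot: [0.003, -0.031, 1.0, -0.001]
contact_force: [-0.2, 0.8, -2.7]
width: 0.527
```

play_rows(commands=[{"tx": 0,"ty": 0,"tz": -0.002,"rx": 0,"ry": 0,"rz": 0,"claw": 0.4},{"tx": 0,"ty": 0,"tz": -0.003,"rx": 0,"ry": 0,"rz": 0,"claw": 0.4},{"tx": 0,"ty": 0,"tz": -0.003,"rx": 0,"ry": 0,"rz": 0,"claw": 0.4}])

```text
clock: 6.38
tcp_pos: [485.8, -310.7, 62.3]
tcp_rot: [0.004, -0.031, 1.0, -0.001]
contact_force: [-3.0, 0.8, 8.8]
width: 0.531
```

play_rows(commands=[{"tx": 0,"ty": 0,"tz": 0.001,"rx": 0,"ry": 0,"rz": 0,"claw": -0.1},{"tx": 0,"ty": 0,"tz": 0.001,"rx": 0,"ry": 0,"rz": 0,"claw": -0.5},{"tx": 0,"ty": 0,"tz": 0.001,"rx": 0,"ry": 0,"rz": 0,"claw": -0.5},{"tx": 0,"ty": 0,"tz": 0.04,"rx": 0,"ry": 0,"rz": 0,"claw": -0.5},{"tx": 0,"ty": 0,"tz": 0.1,"rx": 0,"ry": 0,"rz": 0,"claw": -0.5},{"tx": 0.01,"ty": 0.1,"tz": 0.12,"rx": 0,"ry": 0,"rz": 0,"claw": -0.4},{"tx": 0.03,"ty": 0.2,"tz": 0.12,"rx": 0,"ry": 0,"rz": 0,"claw": -0.4},{"tx": 0.042,"ty": 0.3,"tz": 0.12,"rx": 0,"ry": 0,"rz": 0,"claw": -0.4},{"tx": 0.042,"ty": 0.361,"tz": 0.12,"rx": 0,"ry": 0,"rz": 0,"claw": -0.4},{"tx": 0.042,"ty": 0.361,"tz": 0.12,"rx": 0,"ry": 0,"rz": 0,"claw": -0.4},{"tx": 0.042,"ty": 0.361,"tz": 0.12,"rx": 0,"ry": 0,"rz": 0,"claw": -0.4}])

```text
clock: 7.75
tcp_pos: [527.7, 53.1, 182.4]
tcp_rot: [0.004, -0.031, 1.0, -0.001]
contact_force: [0.1, 0.6, 0.1]
width: 0.7
```

```bash
python3 - <<'E'
from h import *
s=readout.get_state();print(s['tcp_pos'],s['tcp_rot'],s['width'],s['contact_force'])
f=snap('wrist','w5')
for n in ['scene','side']:
    f=snap(n,n+'5'); P=cloud(f).reshape(-1,3)
    print(rect(P,(430,540),(-350,-270),(121,130)),rect(P,(490,575),(20,85),(109,118)),rect(P,(540,655),(-380,-230),(33,41)))
E
```

```text
[527.69045733  53.05993025 182.35826646] [ 0.00397871 -0.03125547  0.99950296 -0.00104802] 0.6998447930126542 [0.05108404 0.56105496 0.10445435]
(102, array([ 483.3, -308.9]), array([29.7, 30.2]), 5.01, np.float64(124.4)) (329, array([528.3,  51. ]), array([50.9, 45.1]), 3.02, np.float64(113.1)) (679, array([ 590.4, -296.4]), array([52.3, 99.5]), 11.56, np.float64(37.3))
(116, array([ 483.4, -309.7]), array([28.3, 30. ]), -33.52, np.float64(125.6)) (664, array([526.9,  50.6]), array([50.2, 48.5]), 0.69, np.float64(113.3)) (478, array([ 590.8, -298.3]), array([ 49.6, 102.5]), 10.81, np.float64(37.8))
```

View pics/w5.png

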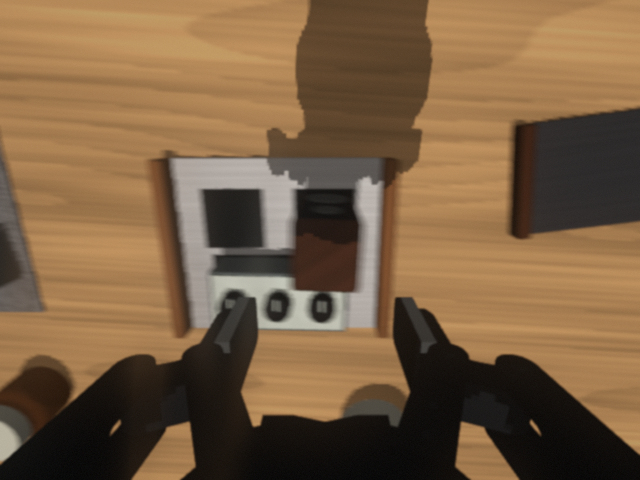

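View pics/scene5.png

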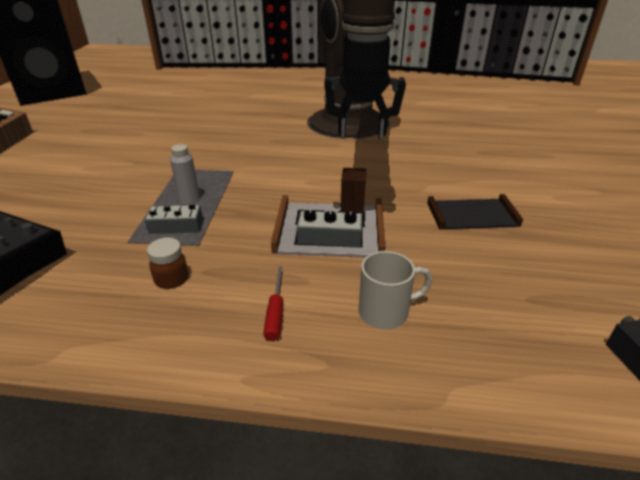

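```bash
cat >> h.py <<'E'
def delta(x,y,z,az):
    from scipy.spatial.transform import Rotation as R
    s=readout.get_state(); a=np.radians(az)
    X=np.array([np.cos(a),np.sin(a),0]);Z=np.array([0,0,-1.]);Y=np.cross(Z,X)
    T=np.c_[X,Y,Z]; D=R.from_matrix(T@Rq(s['tcp_rot']).T).as_rotvec(degrees=True)
    C=Rq(s['tcp_rot'])[:,0]
    print('tcp',s['tcp_pos'].round(1),'az',np.degrees(np.arctan2(C[1],C[0])).round(2),'F',np.round(s['contact_force'],1),'w',round(s['width'],3),'t',s['clock'])
    print('dt(m)',((np.array([x,y,z])-s['tcp_pos'])/1000).round(4),'rv',D.round(2))
E
python3 - <<'E'
from h import *
delta(527.5,50.7,65,183.5)
# edges: knob box & plate yaw from wrist image w5
f=load('w5');P=cloud(f).reshape(-1,3)
for l,a in dict(sm=((450,680),(-115,-80),(22,32)),sp=((450,680),(90,125),(22,32)),kn=((560,640),(-60,90),(44,53)),spk=((480,575),(20,85),(109,118)),dock=((380,560),(200,236),(14,24))).items(): print(l,rect(P,*a))
cv2.imwrite('pics/w5c.png',cv2.resize(f['image'][140:350,140:410],None,fx=2.9,fy=2.8,interpolation=cv2.INTER_CUBIC))
E
```

```text
tcp [527.7  53.9 182. ] az -176.14 F [ 0.  -1.2 -0. ] w 0.697 t 7.9
dt(m) [-0.0002 -0.0032 -0.117 ] rv [ 0.09  0.42 -0.36]
sm (2798, array([567.1, -89.6]), array([169.5,  13. ]), 3.74, np.float64(29.1))
sp (2528, array([554.7, 107.4]), array([169.9,  12.4]), 3.68, np.float64(29.0))
kn (4087, array([596.1,  12.9]), array([ 56.5, 120.1]), 1.91, np.float64(49.9))
spk (5226, array([527.4,  50.4]), array([50.4, 46.2]), 1.62, np.float64(114.1))
dock (1944, array([484.2, 221.6]), array([99.5, 12.9]), 10.5, np.float64(20.6))
```

View pics/w5c.png

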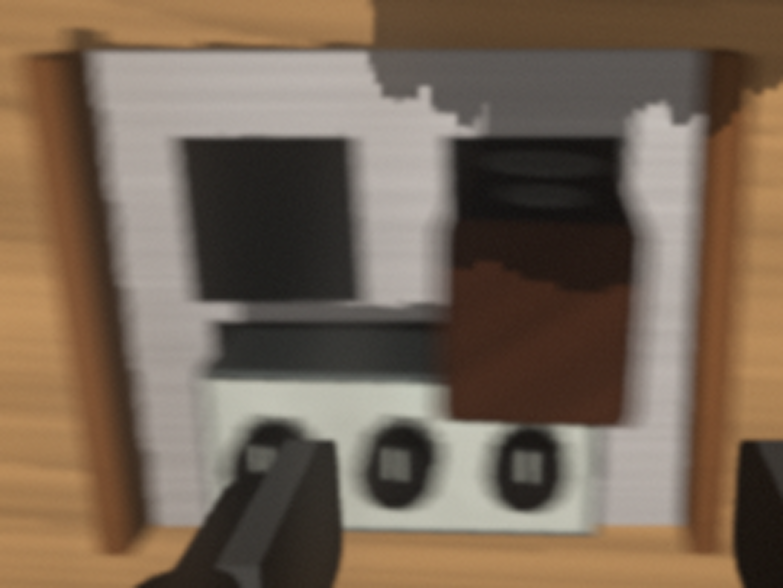

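play_rows(commands=[{"tx": 0,"ty": -0.003,"tz": -0.05,"rx": 0.1,"ry": 0.4,"rz": -0.5,"claw": -0.4},{"tx": 0,"ty": -0.003,"tz": -0.1,"rx": 0.1,"ry": 0.4,"rz": -0.5,"claw": -0.4},{"tx": 0,"ty": -0.003,"tz": -0.117,"rx": 0.1,"ry": 0.4,"rz": -0.5,"claw": -0.4},{"tx": 0,"ty": -0.003,"tz": -0.117,"rx": 0.1,"ry": 0.4,"rz": -0.5,"claw": -0.4},{"tx": 0,"ty": -0.003,"tz": -0.117,"rx": 0.1,"ry": 0.4,"rz": -0.5,"claw": -0.1},{"tx": 0,"ty": -0.003,"tz": -0.117,"rx": 0.1,"ry": 0.4,"rz": -0.5,"claw": 0.3},{"tx": 0,"ty": -0.003,"tz": -0.117,"rx": 0.1,"ry": 0.4,"rz": -0.5,"claw": 0.3},{"tx": 0,"ty": -0.003,"tz": -0.117,"rx": 0.1,"ry": 0.4,"rz": -0.5,"claw": 0.3}])

```text
clock: 8.9
tcp_pos: [529.2, 50.6, 66.8]
tcp_rot: [0.002, -0.029, 1.0, 0.0]
contact_force: [-0.5, -2.4, 8.1]
width: 0.537
```

```bash
python3 - <<'E'
from h import *
delta(527.5,50.7,65,183.5)
E
```

```text
tcp [529.2  50.6  66.8] az -176.67 F [-0.5 -2.4  8.1] w 0.537 t 8.9
dt(m) [-0.0017  0.0001 -0.0018] rv [-0.04  0.22  0.17]
```

play_rows(commands=[{"tx": 0,"ty": 0,"tz": 0.02,"rx": 0,"ry": 0,"rz": 0,"claw": 0.3},{"tx": 0,"ty": 0,"tz": 0.06,"rx": 0,"ry": 0,"rz": 0,"claw": 0.3},{"tx": -0.03,"ty": -0.03,"tz": 0.09,"rx": 0,"ry": 0.2,"rz": -0.5,"claw": 0.3},{"tx": -0.06,"ty": -0.08,"tz": 0.09,"rx": 0,"ry": 0.2,"rz": -0.5,"claw": 0.3},{"tx": -0.09,"ty": -0.13,"tz": 0.09,"rx": 0,"ry": 0.2,"rz": -0.5,"claw": 0.3},{"tx": -0.12,"ty": -0.18,"tz": 0.09,"rx": 0,"ry": 0.2,"rz": -0.5,"claw": 0.3},{"tx": -0.13,"ty": -0.23,"tz": 0.09,"rx": 0,"ry": 0.2,"rz": -0.5,"claw": 0.3},{"tx": -0.13,"ty": -0.28,"tz": 0.09,"rx": 0,"ry": 0.2,"rz": -0.5,"claw": 0.3},{"tx": -0.13,"ty": -0.33,"tz": 0.07,"rx": 0,"ry": 0.2,"rz": -0.5,"claw": 0.3},{"tx": -0.13,"ty": -0.366,"tz": 0.05,"rx": 0,"ry": 0.2,"rz": -0.5,"claw": 0.3},{"tx": -0.13,"ty": -0.366,"tz": 0.03,"rx": 0,"ry": 0.2,"rz": -0.5,"claw": 0.3},{"tx": -0.13,"ty": -0.366,"tz": 0.012,"rx": 0,"ry": 0.2,"rz": -0.5,"claw": 0.3},{"tx": -0.13,"ty": -0.366,"tz": 0.002,"rx": 0,"ry": 0.2,"rz": -0.5,"claw": 0.3},{"tx": -0.13,"ty": -0.366,"tz": -0.002,"rx": 0,"ry": 0.2,"rz": -0.5,"claw": 0.3},{"tx": -0.13,"ty": -0.366,"tz": -0.004,"rx": 0,"ry": 0.2,"rz": -0.5,"claw": 0.3},{"tx": -0.13,"ty": -0.366,"tz": -0.004,"rx": 0,"ry": 0.2,"rz": -0.5,"claw": 0.3}])

```text
clock: 10.9
tcp_pos: [399.5, -315.4, 63.2]
tcp_rot: [0.001, -0.025, 1.0, 0.0]
contact_force: [0.1, 0.6, -2.8]
width: 0.536
```

```bash
python3 - <<'E'
from h import *
delta(399,-315,61.8,183.5)
f=snap('scene','c6');cv2.imwrite('pics/c6c.png',cv2.resize(f['image'][60:300,80:320],None,fx=2,fy=2))
E
```

```text
tcp [ 399.5 -315.4   63.2] az -177.16 F [ 0.1  0.6 -2.8] w 0.536 t 10.9
dt(m) [-0.0005  0.0004 -0.0014] rv [-0.02  0.06  0.66]
```

View pics/c6c.png

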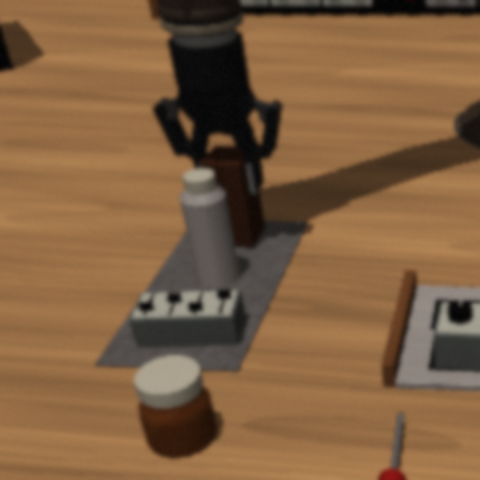

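Not yet touching; lower a little, then release.

play_rows(commands=[{"tx": 0,"ty": 0,"tz": -0.0015,"rx": 0,"ry": 0,"rz": 0,"claw": 0.3},{"tx": 0,"ty": 0,"tz": -0.003,"rx": 0,"ry": 0,"rz": 0,"claw": 0.3},{"tx": 0,"ty": 0,"tz": -0.003,"rx": 0,"ry": 0,"rz": 0,"claw": 0.3}])

```text
clock: 11.32
tcp_pos: [399.9, -315.7, 61.7]
tcp_rot: [0.001, -0.025, 1.0, 0.0]
contact_force: [-3.4, 2.7, 16.0]
width: 0.537
```

play_rows(commands=[{"tx": 0,"ty": 0,"tz": 0.001,"rx": 0,"ry": 0,"rz": 0,"claw": -0.1},{"tx": 0,"ty": 0,"tz": 0.001,"rx": 0,"ry": 0,"rz": 0,"claw": -0.5},{"tx": 0,"ty": 0,"tz": 0.001,"rx": 0,"ry": 0,"rz": 0,"claw": -0.5},{"tx": 0,"ty": 0,"tz": 0.04,"rx": 0,"ry": 0,"rz": 0,"claw": -0.5},{"tx": 0,"ty": 0,"tz": 0.1,"rx": 0,"ry": 0,"rz": 0,"claw": -0.5},{"tx": 0.03,"ty": 0.05,"tz": 0.15,"rx": 0,"ry": 0,"rz": 0,"claw": -0.6},{"tx": 0.07,"ty": 0.1,"tz": 0.18,"rx": 0,"ry": 0,"rz": 0,"claw": -0.6},{"tx": 0.11,"ty": 0.15,"tz": 0.18,"rx": 0,"ry": 0,"rz": 0,"claw": -0.6},{"tx": 0.15,"ty": 0.2,"tz": 0.18,"rx": 0,"ry": 0,"rz": 0,"claw": -0.6},{"tx": 0.15,"ty": 0.2,"tz": 0.18,"rx": 0,"ry": 0,"rz": 0,"claw": -0.6}])

```text
clock: 12.58
tcp_pos: [551.9, -111.3, 241.3]
tcp_rot: [0.001, -0.028, 1.0, 0.001]
contact_force: [1.0, 0.3, 0.6]
width: 0.795
```

```bash
python3 - <<'E'
from h import *
delta(597,13.5,200,93.5); print(readout.get_state()['joint_positions'].round(2))
delta(597,13.5,200,273.5)
f=snap('wrist','w7')
for n in ['scene','side']:
    f=snap(n,n+'7'); P=cloud(f).reshape(-1,3)
    R=lambda l,*a: print(l,*rect(P,*a))
    R('can',(450,540),(-350,-270),(121,130))
    R('spk',(350,450),(-360,-270),(104,113))
    R('knob',(560,640),(-60,90),(44,53))
    R('fader',(540,655),(-380,-230),(33,41))
E
```

```text
tcp [ 551.9 -111.3  241.3] az -176.85 F [1.  0.3 0.6] w 0.795 t 12.575
dt(m) [ 0.0451  0.1248 -0.0413] rv [ 4.000e-02  2.000e-01 -8.965e+01]
[-0.3   0.32  0.53  1.77 -0.18  1.1   1.91]
tcp [ 551.9 -111.3  241.3] az -176.85 F [1.  0.3 0.6] w 0.795 t 12.575
dt(m) [ 0.0451  0.1248 -0.0413] rv [-2.000e-01  4.000e-02  9.035e+01]
can 100 [ 483.8 -309.8] [31.3 29.4] -19.33 124.6
spk 220 [ 399.3 -312.2] [52.8 46.6] 1.48 107.5
knob 829 [596.   14.1] [ 57.7 118.3] 2.93 48.7
fader 680 [ 590.5 -296.3] [54.3 99.9] 11.13 37.2
can 118 [ 482.6 -309.2] [30.7 31.4] -29.09 125.6
spk 348 [ 398.2 -314.4] [50.1 47.8] 1.35 108.5
knob 1046 [595.5  13.7] [ 57.4 121.4] 2.77 49.0
fader 486 [ 590.6 -296.7] [ 49.8 100. ] 10.78 37.7
```

View pics/w7.png

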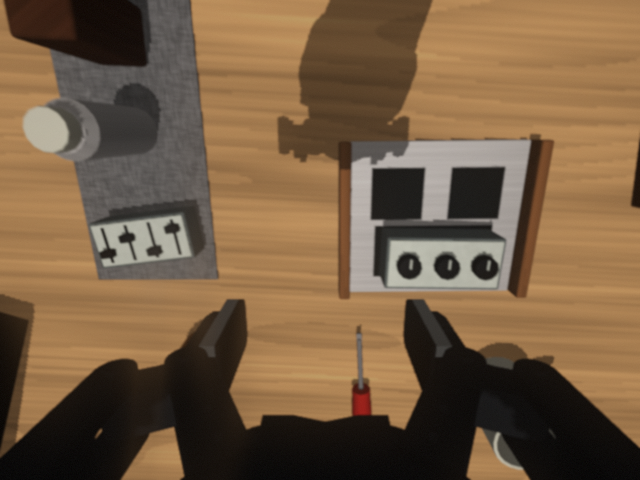

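play_rows(commands=[{"tx": 0.044,"ty": 0.125,"tz": -0.09,"rx": 0,"ry": 0,"rz": -10,"claw": -0.76},{"tx": 0.044,"ty": 0.125,"tz": -0.09,"rx": 0,"ry": 0,"rz": -20,"claw": -0.76},{"tx": 0.044,"ty": 0.125,"tz": -0.09,"rx": 0,"ry": 0,"rz": -30,"claw": -0.76},{"tx": 0.044,"ty": 0.125,"tz": -0.09,"rx": 0,"ry": 0,"rz": -40,"claw": -0.76},{"tx": 0.044,"ty": 0.125,"tz": -0.09,"rx": 0,"ry": 0,"rz": -50,"claw": -0.76},{"tx": 0.044,"ty": 0.125,"tz": -0.09,"rx": 0,"ry": 0,"rz": -60,"claw": -0.76},{"tx": 0.044,"ty": 0.125,"tz": -0.09,"rx": 0,"ry": 0,"rz": -70,"claw": -0.76},{"tx": 0.044,"ty": 0.125,"tz": -0.09,"rx": 0,"ry": 0,"rz": -80,"claw": -0.76},{"tx": 0.044,"ty": 0.125,"tz": -0.09,"rx": 0,"ry": 0,"rz": -89.6,"claw": -0.76},{"tx": 0.044,"ty": 0.125,"tz": -0.09,"rx": 0,"ry": 0,"rz": -89.6,"claw": -0.76},{"tx": 0.044,"ty": 0.125,"tz": -0.09,"rx": 0,"ry": 0,"rz": -89.6,"claw": -0.76}])

```text
clock: 14.1
tcp_pos: [593.5, 8.3, 151.2]
tcp_rot: [0.001, 0.686, 0.728, -0.001]
contact_force: [-0.3, 0.2, -0.6]
width: 0.881
```

```bash
python3 - <<'E'
from h import *
delta(596,13.7,15,93.6); print(readout.get_state()['joint_positions'].round(2))
f=snap('wrist','w8')
E
```

```text
tcp [593.5   8.3 151.2] az 93.43 F [-0.3  0.2 -0.6] w 0.881 t 14.1
dt(m) [ 0.0025  0.0054 -0.1362] rv [0.1  0.01 0.17]
[-0.69  0.55  0.84  1.8  -0.48  1.    0.4 ]
```

View pics/w8.png

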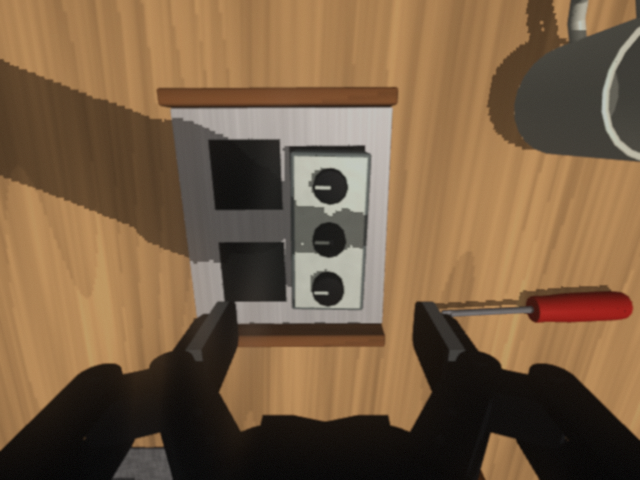

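play_rows(commands=[{"tx": 0.0025,"ty": 0.0054,"tz": -0.05,"rx": 0.1,"ry": 0,"rz": 0.2,"claw": -0.76},{"tx": 0.0025,"ty": 0.0054,"tz": -0.1,"rx": 0.1,"ry": 0,"rz": 0.2,"claw": -0.76},{"tx": 0.0025,"ty": 0.0054,"tz": -0.13,"rx": 0.1,"ry": 0,"rz": 0.2,"claw": -0.76},{"tx": 0.0025,"ty": 0.0054,"tz": -0.136,"rx": 0.1,"ry": 0,"rz": 0.2,"claw": -0.76},{"tx": 0.0025,"ty": 0.0054,"tz": -0.136,"rx": 0.1,"ry": 0,"rz": 0.2,"claw": -0.76},{"tx": 0.0025,"ty": 0.0054,"tz": -0.136,"rx": 0.1,"ry": 0,"rz": 0.2,"claw": -0.3},{"tx": 0.0025,"ty": 0.0054,"tz": -0.136,"rx": 0.1,"ry": 0,"rz": 0.2,"claw": 0.1},{"tx": 0.0025,"ty": 0.0054,"tz": -0.136,"rx": 0.1,"ry": 0,"rz": 0.2,"claw": 0.1},{"tx": 0.0025,"ty": 0.0054,"tz": -0.136,"rx": 0.1,"ry": 0,"rz": 0.2,"claw": 0.1}])

```text
clock: 15.28
tcp_pos: [596.9, 13.9, 17.0]
tcp_rot: [0.001, 0.684, 0.729, 0.001]
contact_force: [-0.5, -0.4, 7.4]
width: 0.646
```

```bash
python3 - <<'E'
from h import *
delta(596,13.7,15,93.6)
f=snap('scene','c9');cv2.imwrite('pics/c9c.png',cv2.resize(f['image'][60:300,200:480],None,fx=2,fy=2))
E
```

```text
tcp [596.9  13.9  17. ] az 93.62 F [-0.5 -0.4  7.4] w 0.646 t 15.275
dt(m) [-0.0009 -0.0002 -0.002 ] rv [-0.05  0.14 -0.02]
```

View pics/c9c.png

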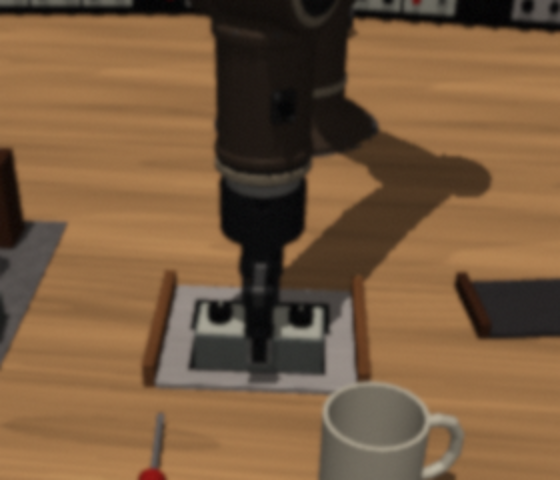

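play_rows(commands=[{"tx": 0,"ty": 0,"tz": 0.02,"rx": 0,"ry": 0,"rz": 0,"claw": 0.1},{"tx": 0,"ty": 0,"tz": 0.05,"rx": 0,"ry": 0,"rz": 0,"claw": 0.1},{"tx": -0.01,"ty": 0.02,"tz": 0.07,"rx": 0,"ry": 0,"rz": 0,"claw": 0.1},{"tx": -0.03,"ty": 0.06,"tz": 0.07,"rx": 0,"ry": 0,"rz": 2,"claw": 0.1},{"tx": -0.05,"ty": 0.11,"tz": 0.07,"rx": 0,"ry": 0,"rz": 4,"claw": 0.1},{"tx": -0.075,"ty": 0.16,"tz": 0.07,"rx": 0,"ry": 0,"rz": 6,"claw": 0.1},{"tx": -0.1,"ty": 0.21,"tz": 0.07,"rx": 0,"ry": 0,"rz": 7.2,"claw": 0.1},{"tx": -0.12,"ty": 0.255,"tz": 0.07,"rx": 0,"ry": 0,"rz": 7.2,"claw": 0.1},{"tx": -0.128,"ty": 0.28,"tz": 0.06,"rx": 0,"ry": 0,"rz": 7.2,"claw": 0.1},{"tx": -0.128,"ty": 0.2845,"tz": 0.045,"rx": 0,"ry": 0,"rz": 7.2,"claw": 0.1},{"tx": -0.128,"ty": 0.2845,"tz": 0.03,"rx": 0,"ry": 0,"rz": 7.2,"claw": 0.1},{"tx": -0.128,"ty": 0.2845,"tz": 0.03,"rx": 0,"ry": 0,"rz": 7.2,"claw": 0.1},{"tx": -0.128,"ty": 0.2845,"tz": 0.03,"rx": 0,"ry": 0,"rz": 7.2,"claw": 0.1}])

```text
clock: 16.95
tcp_pos: [469.7, 296.9, 47.1]
tcp_rot: [0.001, 0.638, 0.77, 0.001]
contact_force: [-0.6, -0.9, -3.5]
width: 0.648
```

```bash
python3 - <<'E'
from h import *
delta(469,298.4,17,100.85)
print(readout.get_state()['joint_positions'].round(2))
for n in ['side','scene','wrist']:
    f=snap(n,n+'10'); P=cloud(f).reshape(-1,3)
    print(n,rect(P,(420,520),(220,380),(62,80)),rect(P,(380,560),(200,236),(14,24)),rect(P,(380,560),(350,400),(14,24)))
f=load('side10');cv2.imwrite('pics/s10c.png',cv2.resize(f['image'][240:480,150:400],None,fx=2.4,fy=2.4))
E
```

```text
tcp [469.7 296.9  47.1] az 100.68 F [-0.6 -0.9 -3.5] w 0.648 t 16.95
dt(m) [-0.0007  0.0015 -0.0301] rv [-0.03  0.14  0.17]
[-1.18  0.63  0.72  1.97 -0.59  0.76  0.08]
side (2594, array([469.7, 314.6]), array([90.9, 80.9]), -4.68, np.float64(78.2)) (286, array([452.2, 216.1]), array([36.6, 14.2]), 13.35, np.float64(20.0)) (1051, array([454. , 374.8]), array([100.7,  13.1]), 10.62, np.float64(19.9))
scene (802, array([473.2, 297. ]), array([ 78. , 119.9]), 13.76, np.float64(74.9)) (193, array([483. , 222.6]), array([102.2,  12.6]), 10.64, np.float64(19.9)) (134, array([471.3, 378.5]), array([67.8, 13.2]), 10.52, np.float64(19.6))
wrist (12010, array([467.7, 310.4]), array([83.3, 94.1]), 10.49, np.float64(79.4)) (174, array([483.8, 222.9]), array([92.9, 12. ]), 9.7, np.float64(20.9)) (5771, array([455.1, 375.4]), array([100.4,  11.6]), 10.73, np.float64(21.0))
```

View pics/s10c.png

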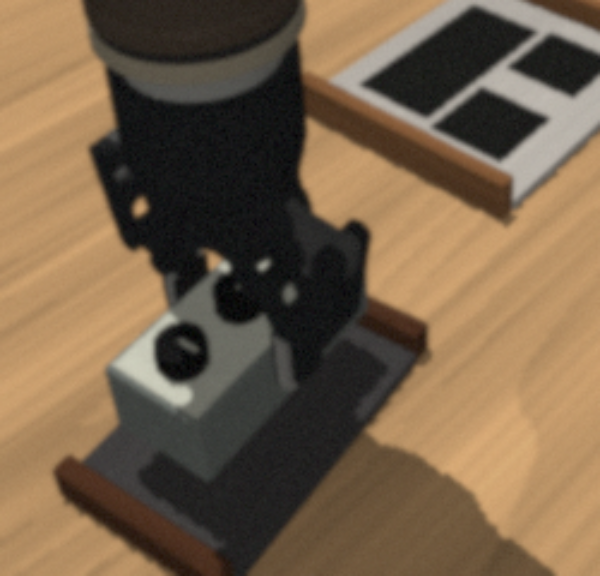

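View pics/wrist10.png

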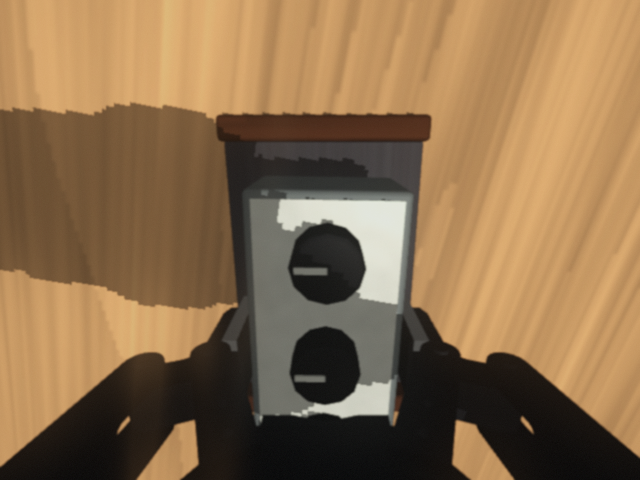

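play_rows(commands=[{"tx": -0.0005,"ty": 0.0015,"tz": -0.015,"rx": 0,"ry": 0.1,"rz": 0.2,"claw": 0.1},{"tx": -0.0005,"ty": 0.0015,"tz": -0.025,"rx": 0,"ry": 0.1,"rz": 0.2,"claw": 0.1},{"tx": -0.0005,"ty": 0.0015,"tz": -0.029,"rx": 0,"ry": 0.1,"rz": 0.2,"claw": 0.1},{"tx": -0.0005,"ty": 0.0015,"tz": -0.031,"rx": 0,"ry": 0.1,"rz": 0.2,"claw": 0.1},{"tx": -0.0005,"ty": 0.0015,"tz": -0.032,"rx": 0,"ry": 0.1,"rz": 0.2,"claw": 0.1},{"tx": -0.0005,"ty": 0.0015,"tz": -0.032,"rx": 0,"ry": 0.1,"rz": 0.2,"claw": 0.1}])

```text
clock: 17.85
tcp_pos: [468.5, 299.2, 17.0]
tcp_rot: [-0.001, 0.636, 0.771, 0.001]
contact_force: [-8.4, -3.8, 20.3]
width: 0.65
```

play_rows(commands=[{"tx": 0,"ty": 0,"tz": 0.002,"rx": 0,"ry": 0,"rz": 0,"claw": -0.1},{"tx": 0,"ty": 0,"tz": 0.002,"rx": 0,"ry": 0,"rz": 0,"claw": -0.7},{"tx": 0,"ty": 0,"tz": 0.002,"rx": 0,"ry": 0,"rz": 0,"claw": -0.7},{"tx": 0,"ty": 0,"tz": 0.03,"rx": 0,"ry": 0,"rz": 0,"claw": -0.7},{"tx": 0,"ty": 0,"tz": 0.09,"rx": 0,"ry": 0,"rz": 0,"claw": -0.7},{"tx": 0,"ty": -0.03,"tz": 0.15,"rx": 0,"ry": 0,"rz": 0,"claw": -0.7},{"tx": 0.02,"ty": -0.09,"tz": 0.2,"rx": 0,"ry": 0,"rz": 0,"claw": -0.7},{"tx": 0.04,"ty": -0.15,"tz": 0.23,"rx": 0,"ry": 0,"rz": 0,"claw": -0.7},{"tx": 0.04,"ty": -0.18,"tz": 0.23,"rx": 0,"ry": 0,"rz": 0,"claw": -0.7},{"tx": 0.04,"ty": -0.18,"tz": 0.23,"rx": 0,"ry": 0,"rz": 0,"claw": -0.7}])

```text
clock: 19.1
tcp_pos: [509.8, 114.2, 248.7]
tcp_rot: [-0.0, 0.639, 0.769, 0.002]
contact_force: [-0.8, 0.5, -0.5]
width: 0.85
```

```bash
python3 - <<'E'
from h import *
delta(590,-297,180,100.6)
print(readout.get_state()['joint_positions'].round(2))
for n in ['side','scene','wrist']:
    f=snap(n,n+'11'); P=cloud(f).reshape(-1,3)
    print(n,rect(P,(400,540),(220,380),(44,53)),rect(P,(380,560),(200,236),(14,24)),rect(P,(380,560),(350,400),(14,24)))
E
```

```text
tcp [509.8 114.2 248.7] az 100.5 F [-0.8  0.5 -0.5] w 0.85 t 19.1
dt(m) [ 0.0802 -0.4112 -0.0687] rv [-0.21  0.13  0.1 ]
[-1.09  0.31  0.98  1.87 -0.29  1.11  0.18]
side (3217, array([468.7, 298.3]), array([ 57.7, 120.4]), 9.51, np.float64(48.8)) (382, array([481.7, 228.2]), array([100. ,  26.1]), 11.0, np.float64(20.1)) (1212, array([455.3, 368.2]), array([100.8,  26.8]), 10.84, np.float64(19.8))
scene (681, array([468.7, 299.2]), array([ 60.4, 120.4]), 9.65, np.float64(48.9)) (192, array([482.2, 222.2]), array([103.1,  12.5]), 11.02, np.float64(19.9)) (154, array([474. , 381.7]), array([42.1, 57.1]), -30.6, np.float64(19.8))
wrist (4119, array([474.1, 269.4]), array([56.1, 62.2]), 9.81, np.float64(49.6)) (1311, array([482.5, 228.2]), array([98.9, 24.5]), 10.85, np.float64(21.0)) (0, array([0., 0.]), array([0., 0.]), 0.0, np.float64(nan))
  return _methods._mean(a, axis=axis, dtype=dtype,
  ret = ret.dtype.type(ret / rcount)
```

View pics/wrist11.png

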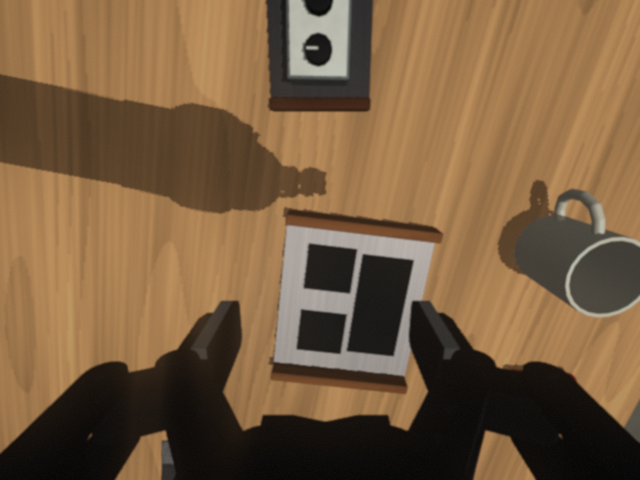

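```bash
python3 - <<'E'
from h import *
f=load('wrist11');cv2.imwrite('pics/w11c.png',cv2.resize(f['image'][0:120,250:390],None,fx=5,fy=5,interpolation=cv2.INTER_CUBIC))
f=load('side11');cv2.imwrite('pics/s11c.png',cv2.resize(f['image'][300:480,150:350],None,fx=4,fy=3.3,interpolation=cv2.INTER_CUBIC))
E
```

```text
(no output)
```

View pics/w11c.png

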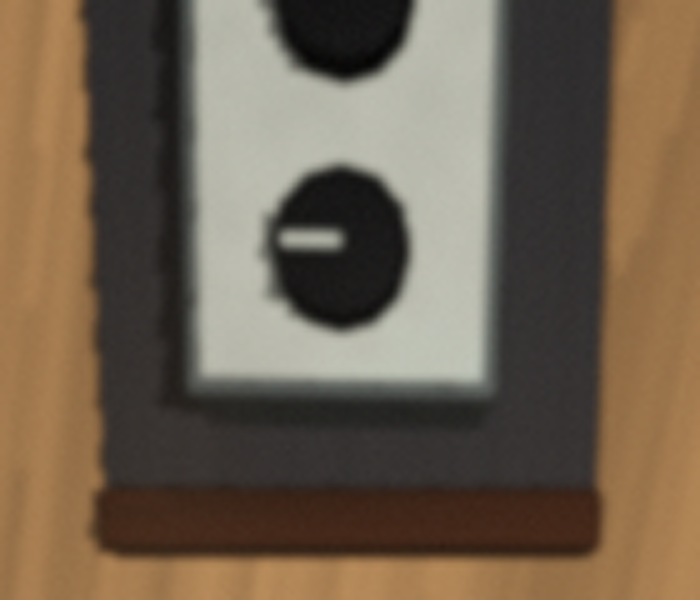

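View pics/s11c.png

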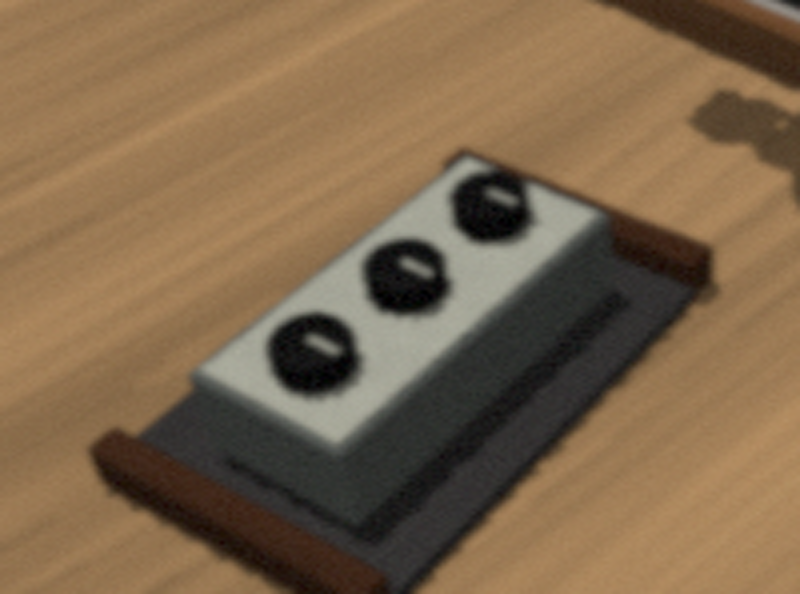

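play_rows(commands=[{"tx": 0.02,"ty": -0.05,"tz": 0,"rx": 0,"ry": 0,"rz": 0,"claw": -0.65},{"tx": 0.03,"ty": -0.11,"tz": 0,"rx": 0,"ry": 0,"rz": 0,"claw": -0.65},{"tx": 0.04,"ty": -0.17,"tz": 0,"rx": 0,"ry": 0,"rz": 0,"claw": -0.65},{"tx": 0.06,"ty": -0.23,"tz": 0,"rx": 0,"ry": 0,"rz": 0,"claw": -0.65},{"tx": 0.07,"ty": -0.29,"tz": 0,"rx": 0,"ry": 0,"rz": 0,"claw": -0.65},{"tx": 0.081,"ty": -0.35,"tz": -0.03,"rx": 0,"ry": 0,"rz": 0,"claw": -0.65},{"tx": 0.081,"ty": -0.41,"tz": -0.06,"rx": 0,"ry": 0,"rz": 0,"claw": -0.65},{"tx": 0.081,"ty": -0.411,"tz": -0.1,"rx": 0,"ry": 0,"rz": 0,"claw": -0.65},{"tx": 0.081,"ty": -0.411,"tz": -0.1,"rx": 0,"ry": 0,"rz": 0,"claw": -0.65},{"tx": 0.081,"ty": -0.411,"tz": -0.1,"rx": 0,"ry": 0,"rz": 0,"claw": -0.65}])

```text
clock: 20.5
tcp_pos: [590.4, -289.3, 147.1]
tcp_rot: [-0.002, 0.635, 0.772, 0.001]
contact_force: [-0.3, -0.0, 0.9]
width: 0.824
```

```bash
python3 - <<'E'
from h import *
delta(591,-297.2,8,100.5)
print(readout.get_state()['joint_positions'].round(2))
f=snap('wrist','w12'); P=cloud(f).reshape(-1,3)
print(rect(P,(540,640),(-370,-230),(33,41)))
E
```

```text
tcp [ 590.4 -289.3  147.1] az 101.12 F [-0.3 -0.   0.9] w 0.824 t 20.5
dt(m) [ 0.0006 -0.0079 -0.1391] rv [-0.2  -0.07 -0.62]
[-0.15  0.67  0.83  1.64 -0.55  1.08  1.03]
(7315, array([ 591.6, -298.7]), array([ 50.1, 100. ]), 10.34, np.float64(38.8))
```

View pics/w12.png

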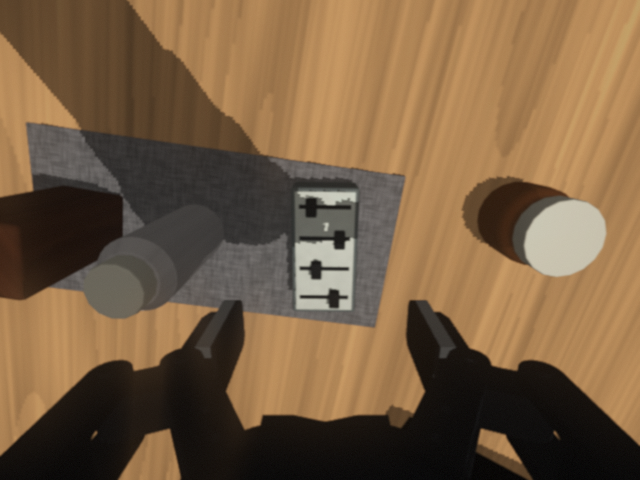

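play_rows(commands=[{"tx": 0.0007,"ty": -0.008,"tz": -0.03,"rx": -0.2,"ry": -0.1,"rz": -0.7,"claw": -0.65},{"tx": 0.0007,"ty": -0.008,"tz": -0.08,"rx": -0.2,"ry": -0.1,"rz": -0.7,"claw": -0.65},{"tx": 0.0007,"ty": -0.008,"tz": -0.12,"rx": -0.2,"ry": -0.1,"rz": -0.7,"claw": -0.65},{"tx": 0.0007,"ty": -0.008,"tz": -0.135,"rx": -0.2,"ry": -0.1,"rz": -0.7,"claw": -0.65},{"tx": 0.0007,"ty": -0.008,"tz": -0.139,"rx": -0.2,"ry": -0.1,"rz": -0.7,"claw": -0.65},{"tx": 0.0007,"ty": -0.008,"tz": -0.139,"rx": -0.2,"ry": -0.1,"rz": -0.7,"claw": -0.65}])

```text
clock: 21.3
tcp_pos: [592.6, -297.8, 10.6]
tcp_rot: [0.002, 0.64, 0.769, 0.001]
contact_force: [0.4, -1.0, 0.2]
width: 0.823
```

```bash
python3 - <<'E'
from h import *
delta(591.2,-297.5,8,100.5)
E
```

```text
tcp [ 592.6 -297.8   10.6] az 100.46 F [ 0.4 -1.   0.2] w 0.823 t 21.3
dt(m) [-0.0014  0.0003 -0.0026] rv [0.08 0.24 0.04]
```

play_rows(commands=[{"tx": -0.001,"ty": 0,"tz": -0.002,"rx": 0,"ry": 0.2,"rz": 0,"claw": -0.4},{"tx": -0.001,"ty": 0,"tz": -0.002,"rx": 0,"ry": 0.2,"rz": 0,"claw": 0},{"tx": -0.001,"ty": 0,"tz": -0.002,"rx": 0,"ry": 0.2,"rz": 0,"claw": 0.2},{"tx": -0.001,"ty": 0,"tz": -0.002,"rx": 0,"ry": 0.2,"rz": 0,"claw": 0.2},{"tx": -0.001,"ty": 0,"tz": -0.002,"rx": 0,"ry": 0.2,"rz": 0,"claw": 0.2}])

```text
clock: 21.92
tcp_pos: [592.2, -298.1, 10.0]
tcp_rot: [0.002, 0.64, 0.769, 0.0]
contact_force: [-0.4, 0.6, 5.3]
width: 0.578
```

```bash
python3 - <<'E'
from h import *
delta(595.8,11.5,15,93.65)
f=snap('wrist','w13')
E
```

```text
tcp [ 592.2 -298.1   10. ] az 100.47 F [-0.4  0.6  5.3] w 0.578 t 21.925
dt(m) [0.0036 0.3096 0.005 ] rv [ 0.11  0.13 -6.82]
```

View pics/w13.png

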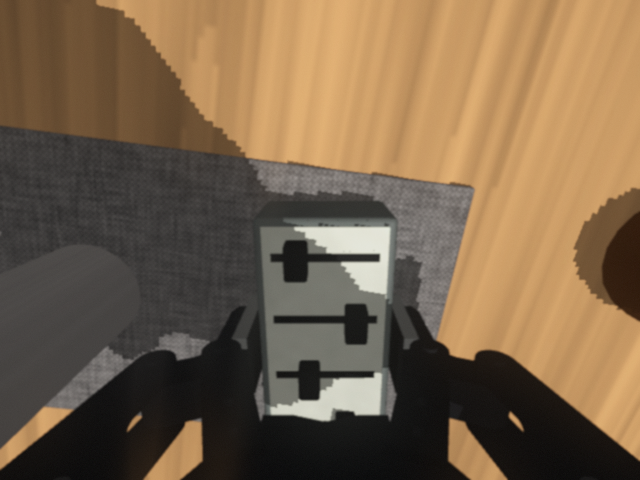

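play_rows(commands=[{"tx": 0,"ty": 0,"tz": 0.02,"rx": 0,"ry": 0,"rz": 0,"claw": 0.2},{"tx": 0,"ty": 0.01,"tz": 0.06,"rx": 0,"ry": 0,"rz": 0,"claw": 0.2},{"tx": 0.001,"ty": 0.04,"tz": 0.08,"rx": 0,"ry": 0,"rz": 0,"claw": 0.2},{"tx": 0.001,"ty": 0.09,"tz": 0.08,"rx": 0,"ry": 0,"rz": -2,"claw": 0.2},{"tx": 0.001,"ty": 0.14,"tz": 0.08,"rx": 0,"ry": 0,"rz": -4,"claw": 0.2},{"tx": 0.002,"ty": 0.19,"tz": 0.08,"rx": 0,"ry": 0,"rz": -6,"claw": 0.2},{"tx": 0.003,"ty": 0.24,"tz": 0.08,"rx": 0.1,"ry": 0.1,"rz": -6.8,"claw": 0.2},{"tx": 0.003,"ty": 0.285,"tz": 0.08,"rx": 0.1,"ry": 0.1,"rz": -6.8,"claw": 0.2},{"tx": 0.003,"ty": 0.3096,"tz": 0.06,"rx": 0.1,"ry": 0.1,"rz": -6.8,"claw": 0.2},{"tx": 0.003,"ty": 0.3096,"tz": 0.04,"rx": 0.1,"ry": 0.1,"rz": -6.8,"claw": 0.2},{"tx": 0.003,"ty": 0.3096,"tz": 0.03,"rx": 0.1,"ry": 0.1,"rz": -6.8,"claw": 0.2},{"tx": 0.003,"ty": 0.3096,"tz": 0.03,"rx": 0.1,"ry": 0.1,"rz": -6.8,"claw": 0.2},{"tx": 0.003,"ty": 0.3096,"tz": 0.03,"rx": 0.1,"ry": 0.1,"rz": -6.8,"claw": 0.2}])

```text
clock: 23.6
tcp_pos: [595.6, 9.8, 40.5]
tcp_rot: [0.001, 0.685, 0.729, 0.0]
contact_force: [-0.1, -0.2, -1.7]
width: 0.579
```

```bash
python3 - <<'E'
from h import *
delta(595.2,11.5,15,93.65)
print(readout.get_state()['joint_positions'].round(2))
f=snap('wrist','w14')
f=snap('scene','c14');cv2.imwrite('pics/c14c.png',cv2.resize(f['image'][60:300,200:480],None,fx=2,fy=2))
E
```

```text
tcp [595.6   9.8  40.5] az 93.54 F [-0.1 -0.2 -1.7] w 0.579 t 23.6
dt(m) [-0.0004  0.0017 -0.0255] rv [0.05 0.07 0.11]
[-0.65  0.73  0.8   1.87 -0.69  0.84  0.57]
```

View pics/w14.png

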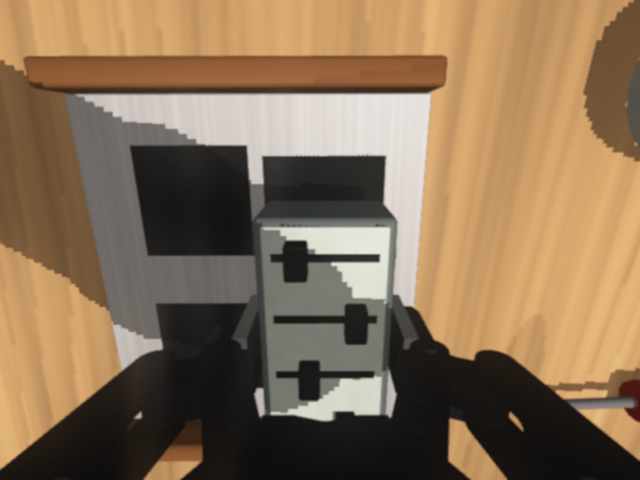

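View pics/c14c.png

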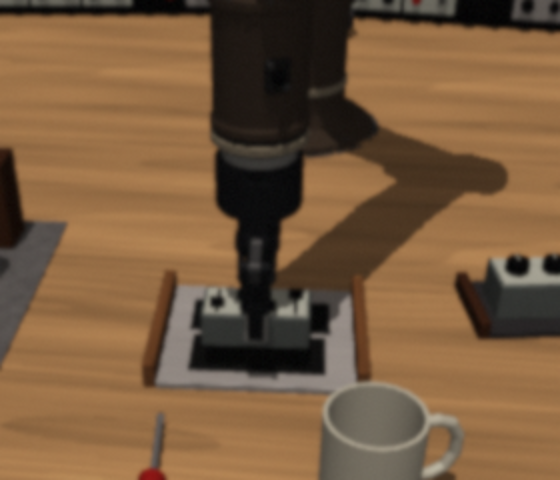

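```bash
python3 - <<'E'
from h import *
f=load('w14')
a=onz(f,[(263,157),(385,156)],8); b=onz(f,[(259,226),(391,224)],67.5)
for p in (a,b):
    d=p[1]-p[0]; print(p.round(1),p.mean(0).round(1),np.hypot(*d[:2]),np.degrees(np.arctan2(d[1],d[0])))
E
```

```text
[[561.9  73.6   8. ]
 [621.4  77.7   8. ]] [591.6  75.7   8. ] 59.62886087142944 3.9931308058467283
[[570.6  54.7  67.5]
 [615.8  58.2  67.5]] [593.2  56.5  67.5] 45.31224349583377 4.406241513499768
```

play_rows(commands=[{"tx": -0.0003,"ty": 0.002,"tz": -0.012,"rx": 0,"ry": 0,"rz": 0.2,"claw": 0.2},{"tx": -0.0003,"ty": 0.002,"tz": -0.02,"rx": 0,"ry": 0,"rz": 0.2,"claw": 0.2},{"tx": -0.0003,"ty": 0.002,"tz": -0.024,"rx": 0,"ry": 0,"rz": 0.2,"claw": 0.2},{"tx": -0.0003,"ty": 0.002,"tz": -0.026,"rx": 0,"ry": 0,"rz": 0.2,"claw": 0.2},{"tx": -0.0003,"ty": 0.002,"tz": -0.027,"rx": 0,"ry": 0,"rz": 0.2,"claw": 0.2},{"tx": -0.0003,"ty": 0.002,"tz": -0.027,"rx": 0,"ry": 0,"rz": 0.2,"claw": 0.2}])

```text
clock: 24.45
tcp_pos: [595.0, 12.7, 15.0]
tcp_rot: [-0.0, 0.683, 0.73, 0.001]
contact_force: [-7.9, 1.8, 14.9]
width: 0.576
```

play_rows(commands=[{"tx": 0,"ty": 0,"tz": 0.001,"rx": 0,"ry": 0,"rz": 0,"claw": -0.2},{"tx": 0,"ty": 0,"tz": 0.001,"rx": 0,"ry": 0,"rz": 0,"claw": -0.7},{"tx": 0,"ty": 0,"tz": 0.001,"rx": 0,"ry": 0,"rz": 0,"claw": -0.7},{"tx": 0,"ty": 0,"tz": 0.03,"rx": 0,"ry": 0,"rz": 0,"claw": -0.7},{"tx": 0,"ty": 0,"tz": 0.09,"rx": 0,"ry": 0,"rz": 0,"claw": -0.7},{"tx": -0.02,"ty": 0,"tz": 0.15,"rx": 0,"ry": 0,"rz": 10,"claw": -0.5},{"tx": -0.06,"ty": -0.03,"tz": 0.21,"rx": 0,"ry": 0,"rz": 20,"claw": -0.5},{"tx": -0.09,"ty": -0.06,"tz": 0.25,"rx": 0,"ry": 0,"rz": 30,"claw": -0.5},{"tx": -0.1,"ty": -0.1,"tz": 0.25,"rx": 0,"ry": 0,"rz": 40,"claw": -0.5},{"tx": -0.1,"ty": -0.14,"tz": 0.25,"rx": 0,"ry": 0,"rz": 50,"claw": -0.5},{"tx": -0.1,"ty": -0.16,"tz": 0.25,"rx": 0,"ry": 0,"rz": 60,"claw": -0.5},{"tx": -0.1,"ty": -0.16,"tz": 0.25,"rx": 0,"ry": 0,"rz": 70,"claw": -0.5},{"tx": -0.1,"ty": -0.16,"tz": 0.25,"rx": 0,"ry": 0,"rz": 80,"claw": -0.5},{"tx": -0.1,"ty": -0.16,"tz": 0.25,"rx": 0,"ry": 0,"rz": 90,"claw": -0.5},{"tx": -0.1,"ty": -0.16,"tz": 0.25,"rx": 0,"ry": 0,"rz": 90,"claw": -0.5},{"tx": -0.1,"ty": -0.16,"tz": 0.25,"rx": 0,"ry": 0,"rz": 90,"claw": -0.5}])

```text
clock: 26.45
tcp_pos: [494.9, -147.5, 264.9]
tcp_rot: [-0.001, -0.031, 1.0, 0.0]
contact_force: [0.1, -0.6, -0.7]
width: 0.755
```

```bash
python3 - <<'E'
from h import *
delta(485.8,-310.7,180,183.6)
print(readout.get_state()['joint_positions'].round(2))
for n in ['side','scene','wrist']:
    f=snap(n,n+'15'); P=cloud(f).reshape(-1,3)
    R=lambda l,*a: print(n,l,*rect(P,*a))
    R('fader',(540,640),(-70,90),(38,46))
    R('st-',(450,680),(-115,-75),(22,32)); R('st+',(450,680),(90,125),(22,32))
    R('can',(450,540),(-350,-270),(121,130))
    R('spk',(350,450),(-360,-270),(104,113))
E
```

```text
tcp [ 494.9 -147.5  264.9] az -176.44 F [ 0.1 -0.6 -0.7] w 0.755 t 26.45
dt(m) [-0.0091 -0.1632 -0.0849] rv [-0.05 -0.07  0.04]
[-0.45  0.23  0.78  1.85 -0.18  1.14  2.03]
side fader 965 [594.6  12.9] [ 52.2 101. ] 5.01 43.1
side st- 571 [566.8 -89.2] [171.5  14.3] 4.03 27.8
side st+ 826 [553.9 108. ] [170.5  14.9] 4.04 27.8
side can 118 [ 483.9 -310.2] [28.  31.4] 28.58 125.6
side spk 353 [ 397.9 -313.6] [50.2 47.8] 1.64 108.5
scene fader 749 [594.1  12.9] [52.7 98.4] 3.82 42.7
scene st- 331 [567.4 -87.9] [171.4  12.4] 3.69 27.7
scene st+ 330 [553.5 109.1] [172.6  12.2] 3.63 28.0
scene can 98 [ 485.1 -308.4] [30.7 29.5] 2.98 124.5
scene spk 228 [ 399.3 -312.4] [45.3 53.6] -0.19 107.4
wrist fader 2746 [594.6  11.6] [ 49.3 101.1] 4.03 43.8
wrist st- 1481 [567.2 -90.3] [169.9  12.3] 3.74 29.1
wrist st+ 1808 [554.4 107.3] [170.2  13.6] 3.75 28.5
wrist can 1239 [ 484.  -310.9] [31. 31.] 42.47 126.2
wrist spk 4117 [ 399.  -314.7] [51.4 46.1] 0.78 109.1
```

View pics/wrist15.png

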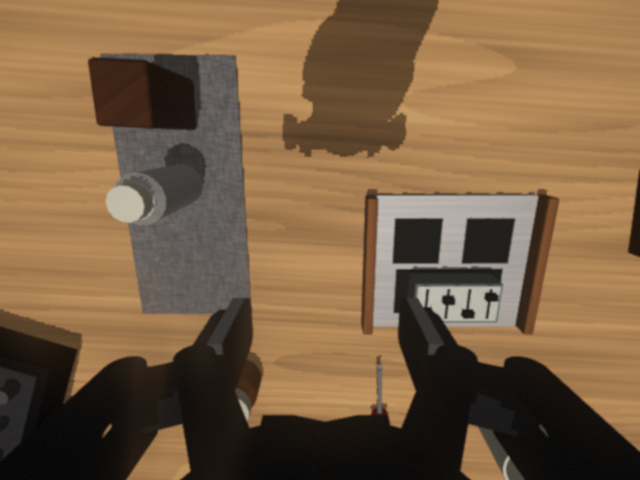

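play_rows(commands=[{"tx": -0.0105,"ty": -0.06,"tz": 0,"rx": 0,"ry": 0,"rz": 0,"claw": -0.4},{"tx": -0.0105,"ty": -0.12,"tz": 0,"rx": 0,"ry": 0,"rz": 0,"claw": -0.4},{"tx": -0.0105,"ty": -0.163,"tz": 0,"rx": 0,"ry": 0,"rz": 0,"claw": -0.4},{"tx": -0.0105,"ty": -0.163,"tz": -0.03,"rx": 0,"ry": 0,"rz": 0,"claw": -0.4},{"tx": -0.0105,"ty": -0.163,"tz": -0.08,"rx": 0,"ry": 0,"rz": 0,"claw": -0.4},{"tx": -0.0105,"ty": -0.163,"tz": -0.13,"rx": 0,"ry": 0,"rz": 0,"claw": -0.4},{"tx": -0.0105,"ty": -0.163,"tz": -0.17,"rx": 0,"ry": 0,"rz": 0,"claw": -0.4},{"tx": -0.0105,"ty": -0.163,"tz": -0.195,"rx": 0,"ry": 0,"rz": 0,"claw": -0.4},{"tx": -0.0105,"ty": -0.163,"tz": -0.203,"rx": 0,"ry": 0,"rz": 0,"claw": -0.4},{"tx": -0.0105,"ty": -0.163,"tz": -0.203,"rx": 0,"ry": 0,"rz": 0,"claw": -0.4}])

```text
clock: 27.85
tcp_pos: [484.6, -310.4, 62.1]
tcp_rot: [-0.001, -0.032, 0.999, 0.0]
contact_force: [0.2, 0.5, 0.4]
width: 0.703
```

```bash
python3 - <<'E'
from h import *
delta(484.3,-310,63,183.6)
EOF=0
E
```

```text
tcp [ 484.6 -310.4   62.1] az -176.34 F [0.2 0.5 0.4] w 0.703 t 27.85
dt(m) [-0.0003  0.0004  0.0009] rv [-0.04 -0.09 -0.06]
```

play_rows(commands=[{"tx": 0,"ty": 0,"tz": 0.001,"rx": 0,"ry": 0,"rz": 0,"claw": 0.1},{"tx": 0,"ty": 0,"tz": 0.001,"rx": 0,"ry": 0,"rz": 0,"claw": 0.4},{"tx": 0,"ty": 0,"tz": 0.001,"rx": 0,"ry": 0,"rz": 0,"claw": 0.4},{"tx": 0,"ty": 0,"tz": 0.001,"rx": 0,"ry": 0,"rz": 0,"claw": 0.4},{"tx": 0,"ty": 0,"tz": 0.001,"rx": 0,"ry": 0,"rz": 0,"claw": 0.4}])

```text
clock: 28.48
tcp_pos: [485.2, -310.8, 64.0]
tcp_rot: [0.0, -0.032, 0.999, 0.0]
contact_force: [-0.6, 0.7, 7.3]
width: 0.526
```

```bash
python3 - <<'E'
from h import *
delta(533.1,-34.5,69,183.6)
E
```

```text
tcp [ 485.2 -310.8   64. ] az -176.35 F [-0.6  0.7  7.3] w 0.526 t 28.475
dt(m) [0.0479 0.2763 0.005 ] rv [-0.01  0.   -0.05]
```

play_rows(commands=[{"tx": 0,"ty": 0,"tz": 0.02,"rx": 0,"ry": 0,"rz": 0,"claw": 0.4},{"tx": 0,"ty": 0,"tz": 0.06,"rx": 0,"ry": 0,"rz": 0,"claw": 0.4},{"tx": 0,"ty": 0.03,"tz": 0.09,"rx": 0,"ry": 0,"rz": 0,"claw": 0.4},{"tx": 0.015,"ty": 0.08,"tz": 0.09,"rx": 0,"ry": 0,"rz": 0,"claw": 0.4},{"tx": 0.03,"ty": 0.13,"tz": 0.09,"rx": 0,"ry": 0,"rz": 0,"claw": 0.4},{"tx": 0.045,"ty": 0.18,"tz": 0.09,"rx": 0,"ry": 0,"rz": 0,"claw": 0.4},{"tx": 0.049,"ty": 0.23,"tz": 0.09,"rx": 0,"ry": 0,"rz": 0,"claw": 0.4},{"tx": 0.049,"ty": 0.265,"tz": 0.09,"rx": 0,"ry": 0,"rz": 0,"claw": 0.4},{"tx": 0.049,"ty": 0.276,"tz": 0.07,"rx": 0,"ry": 0,"rz": 0,"claw": 0.4},{"tx": 0.049,"ty": 0.276,"tz": 0.04,"rx": 0,"ry": 0,"rz": 0,"claw": 0.4},{"tx": 0.049,"ty": 0.276,"tz": 0.025,"rx": 0,"ry": 0,"rz": 0,"claw": 0.4},{"tx": 0.049,"ty": 0.276,"tz": 0.02,"rx": 0,"ry": 0,"rz": 0,"claw": 0.4},{"tx": 0.049,"ty": 0.276,"tz": 0.02,"rx": 0,"ry": 0,"rz": 0,"claw": 0.4},{"tx": 0.049,"ty": 0.276,"tz": 0.02,"rx": 0,"ry": 0,"rz": 0,"claw": 0.4}])

```text
clock: 30.22
tcp_pos: [534.8, -35.1, 84.9]
tcp_rot: [0.001, -0.032, 1.0, 0.0]
contact_force: [-0.6, -0.4, -2.6]
width: 0.53
```

```bash
python3 - <<'E'
from h import *
delta(534.3,-34.8,69,183.6)
f=snap('side','s16');cv2.imwrite('pics/s16c.png',cv2.resize(f['image'][130:350,240:460],None,fx=2.6,fy=2.6))
E
```

```text
tcp [534.8 -35.1  84.9] az -176.38 F [-0.6 -0.4 -2.6] w 0.53 t 30.225
dt(m) [-0.0005  0.0003 -0.0159] rv [-0.02  0.08 -0.02]
```

View pics/s16c.png

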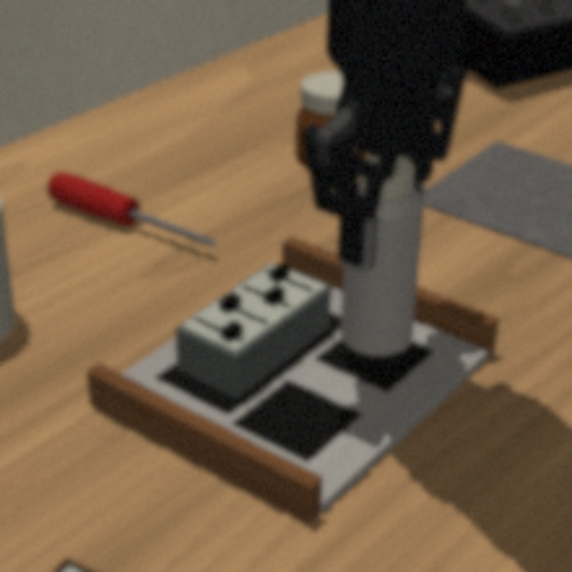

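play_rows(commands=[{"tx": -0.0008,"ty": 0.0003,"tz": -0.008,"rx": 0,"ry": 0.1,"rz": 0,"claw": 0.4},{"tx": -0.0008,"ty": 0.0003,"tz": -0.013,"rx": 0,"ry": 0.1,"rz": 0,"claw": 0.4},{"tx": -0.0008,"ty": 0.0003,"tz": -0.016,"rx": 0,"ry": 0.1,"rz": 0,"claw": 0.4},{"tx": -0.0008,"ty": 0.0003,"tz": -0.018,"rx": 0,"ry": 0.1,"rz": 0,"claw": 0.4},{"tx": -0.0008,"ty": 0.0003,"tz": -0.018,"rx": 0,"ry": 0.1,"rz": 0,"claw": 0.4}])

```text
clock: 30.9
tcp_pos: [534.4, -35.2, 68.8]
tcp_rot: [0.0, -0.031, 1.0, 0.001]
contact_force: [-8.1, 0.4, 24.5]
width: 0.526
```

play_rows(commands=[{"tx": 0,"ty": 0,"tz": 0.001,"rx": 0,"ry": 0,"rz": 0,"claw": 0.4},{"tx": 0,"ty": 0,"tz": 0.001,"rx": 0,"ry": 0,"rz": 0,"claw": 0},{"tx": 0,"ty": 0,"tz": 0.001,"rx": 0,"ry": 0,"rz": 0,"claw": -0.4},{"tx": 0,"ty": 0,"tz": 0.001,"rx": 0,"ry": 0,"rz": 0,"claw": -0.4},{"tx": 0,"ty": 0,"tz": 0.04,"rx": 0,"ry": 0,"rz": 0,"claw": -0.4},{"tx": 0,"ty": 0,"tz": 0.1,"rx": 0,"ry": 0,"rz": 0,"claw": -0.4},{"tx": -0.03,"ty": -0.05,"tz": 0.13,"rx": 0,"ry": 0,"rz": -1,"claw": -0.4},{"tx": -0.06,"ty": -0.1,"tz": 0.13,"rx": 0,"ry": 0,"rz": -2,"claw": -0.4},{"tx": -0.09,"ty": -0.15,"tz": 0.13,"rx": 0,"ry": 0,"rz": -2.4,"claw": -0.4},{"tx": -0.115,"ty": -0.2,"tz": 0.13,"rx": 0,"ry": 0,"rz": -2.4,"claw": -0.4},{"tx": -0.135,"ty": -0.25,"tz": 0.13,"rx": 0,"ry": 0,"rz": -2.4,"claw": -0.4},{"tx": -0.1355,"ty": -0.279,"tz": 0.11,"rx": 0,"ry": 0,"rz": -2.4,"claw": -0.4},{"tx": -0.1355,"ty": -0.279,"tz": 0.09,"rx": 0,"ry": 0,"rz": -2.4,"claw": -0.4},{"tx": -0.1355,"ty": -0.279,"tz": 0.09,"rx": 0,"ry": 0,"rz": -2.4,"claw": -0.4}])

```text
clock: 32.65
tcp_pos: [397.8, -314.0, 157.7]
tcp_rot: [-0.001, -0.01, 1.0, 0.001]
contact_force: [-0.2, 0.3, -0.2]
width: 0.703
```

```bash
python3 - <<'E'
from h import *
delta(398.8,-313.8,62,181.2)
for n in ['side','scene','wrist']:
    f=snap(n,n+'17'); P=cloud(f).reshape(-1,3)
    R=lambda l,*a: print(n,l,*rect(P,*a))
    R('can',(490,580),(-80,20),(126,134))
    R('fader',(540,640),(-70,90),(38,46))
    R('spk',(350,450),(-360,-270),(104,113))
E
```

```text
tcp [ 397.8 -314.   157.7] az -178.89 F [-0.2  0.3 -0.2] w 0.703 t 32.65
dt(m) [ 0.001   0.0002 -0.0957] rv [-0.16 -0.11  0.09]
side can 202 [532.  -34.5] [30.3 32.2] 15.77 130.4
side fader 967 [579.6  11. ] [ 81.8 101.6] 4.55 43.1
side spk 352 [ 398.2 -314.1] [50.3 47.8] 1.11 108.6
scene can 120 [533.1 -34. ] [29.9 28.6] 7.8 129.9
scene fader 829 [580.    5.5] [ 82.6 111.2] 3.91 42.6
scene spk 219 [ 399.4 -313.2] [54.2 45.6] 1.4 107.6
wrist can 0 [0. 0.] [0. 0.] 0.0 nan
wrist fader 614 [574.4 -35.6] [79.9 19. ] 44.51 43.5
wrist spk 6144 [ 398.6 -315.5] [50.8 46.1] 1.15 109.1
  return _methods._mean(a, axis=axis, dtype=dtype,
  ret = ret.dtype.type(ret / rcount)
```

View pics/side17.png

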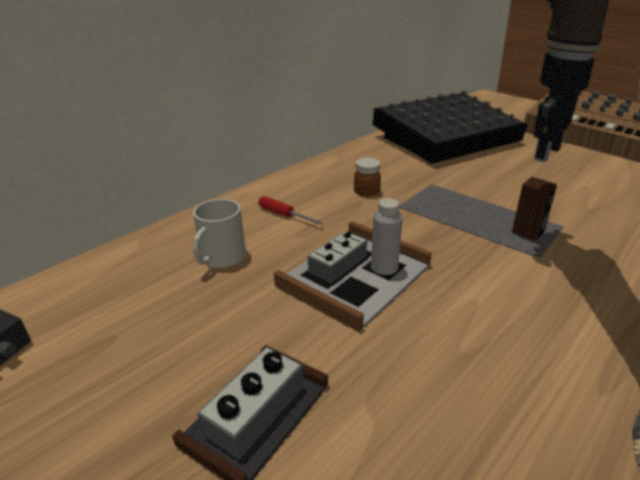

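View pics/wrist17.png

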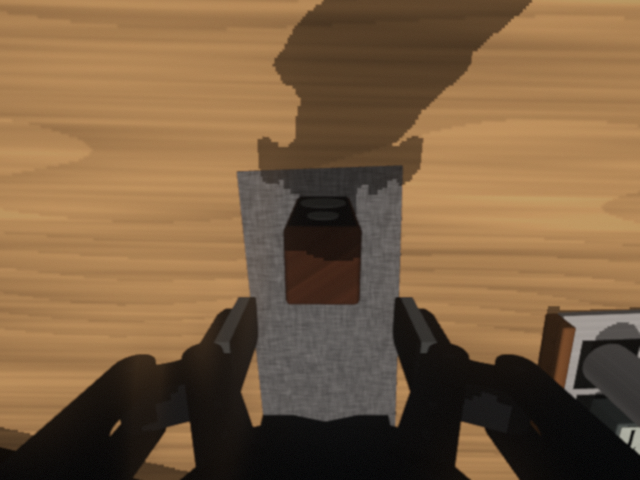

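play_rows(commands=[{"tx": 0.001,"ty": 0,"tz": -0.03,"rx": -0.1,"ry": -0.1,"rz": 0,"claw": -0.4},{"tx": 0.001,"ty": 0,"tz": -0.07,"rx": -0.1,"ry": -0.1,"rz": 0,"claw": -0.4},{"tx": 0.001,"ty": 0,"tz": -0.09,"rx": -0.1,"ry": -0.1,"rz": 0,"claw": -0.4},{"tx": 0.001,"ty": 0,"tz": -0.096,"rx": -0.1,"ry": -0.1,"rz": 0,"claw": -0.4},{"tx": 0.001,"ty": 0,"tz": -0.096,"rx": -0.1,"ry": -0.1,"rz": 0,"claw": -0.4},{"tx": 0.001,"ty": 0,"tz": -0.095,"rx": -0.1,"ry": -0.1,"rz": 0,"claw": -0.1},{"tx": 0.001,"ty": 0,"tz": -0.095,"rx": -0.1,"ry": -0.1,"rz": 0,"claw": 0.3},{"tx": 0.001,"ty": 0,"tz": -0.095,"rx": -0.1,"ry": -0.1,"rz": 0,"claw": 0.3},{"tx": 0.001,"ty": 0,"tz": -0.095,"rx": -0.1,"ry": -0.1,"rz": 0,"claw": 0.3}])

```text
clock: 33.92
tcp_pos: [401.0, -314.8, 65.7]
tcp_rot: [0.003, -0.01, 1.0, -0.0]
contact_force: [-0.3, -0.0, 6.9]
width: 0.533
```

```bash
python3 - <<'E'
from h import *
delta(528.3,50,69,183.7)
for n in ['side','scene']:
    f=snap(n,n+'18'); P=cloud(f).reshape(-1,3)
E
```

```text
tcp [ 401.  -314.8   65.7] az -178.8 F [-0.3 -0.   6.9] w 0.533 t 33.925
dt(m) [0.1273 0.3648 0.0033] rv [0.05 0.3  2.5 ]
```

play_rows(commands=[{"tx": 0,"ty": 0,"tz": 0.02,"rx": 0,"ry": 0,"rz": 0,"claw": 0.3},{"tx": 0,"ty": 0.01,"tz": 0.06,"rx": 0,"ry": 0,"rz": 0,"claw": 0.3},{"tx": 0,"ty": 0.05,"tz": 0.09,"rx": 0,"ry": 0.3,"rz": 1,"claw": 0.3},{"tx": 0,"ty": 0.1,"tz": 0.1,"rx": 0,"ry": 0.3,"rz": 2,"claw": 0.3},{"tx": 0.005,"ty": 0.15,"tz": 0.1,"rx": 0,"ry": 0.3,"rz": 2.5,"claw": 0.3},{"tx": 0.01,"ty": 0.2,"tz": 0.1,"rx": 0,"ry": 0.3,"rz": 2.5,"claw": 0.3},{"tx": 0.015,"ty": 0.25,"tz": 0.1,"rx": 0,"ry": 0.3,"rz": 2.5,"claw": 0.3},{"tx": 0.02,"ty": 0.3,"tz": 0.1,"rx": 0,"ry": 0.3,"rz": 2.5,"claw": 0.3},{"tx": 0.03,"ty": 0.345,"tz": 0.1,"rx": 0,"ry": 0.3,"rz": 2.5,"claw": 0.3},{"tx": 0.06,"ty": 0.3647,"tz": 0.09,"rx": 0,"ry": 0.3,"rz": 2.5,"claw": 0.3},{"tx": 0.1,"ty": 0.3647,"tz": 0.07,"rx": 0,"ry": 0.3,"rz": 2.5,"claw": 0.3},{"tx": 0.129,"ty": 0.3647,"tz": 0.05,"rx": 0,"ry": 0.3,"rz": 2.5,"claw": 0.3},{"tx": 0.129,"ty": 0.3647,"tz": 0.025,"rx": 0,"ry": 0.3,"rz": 2.5,"claw": 0.3},{"tx": 0.129,"ty": 0.3647,"tz": 0.02,"rx": 0,"ry": 0.3,"rz": 2.5,"claw": 0.3},{"tx": 0.129,"ty": 0.3647,"tz": 0.02,"rx": 0,"ry": 0.3,"rz": 2.5,"claw": 0.3},{"tx": 0.129,"ty": 0.3647,"tz": 0.02,"rx": 0,"ry": 0.3,"rz": 2.5,"claw": 0.3}])

```text
clock: 36.02
tcp_pos: [530.4, 50.1, 86.8]
tcp_rot: [0.001, -0.032, 0.999, -0.0]
contact_force: [-0.2, -0.5, -2.6]
width: 0.53
```

```bash
python3 - <<'E'
from h import *
delta(530.1,49.9,70.7,183.7)
f=snap('side','s19');cv2.imwrite('pics/s19c.png',cv2.resize(f['image'][130:350,240:460],None,fx=2.6,fy=2.6))
f=snap('wrist','w19')
E
```

```text
tcp [530.4  50.1  86.8] az -176.29 F [-0.2 -0.5 -2.6] w 0.53 t 36.025
dt(m) [-0.0003 -0.0002 -0.0161] rv [ 0.    0.09 -0.01]
```

View pics/s19c.png

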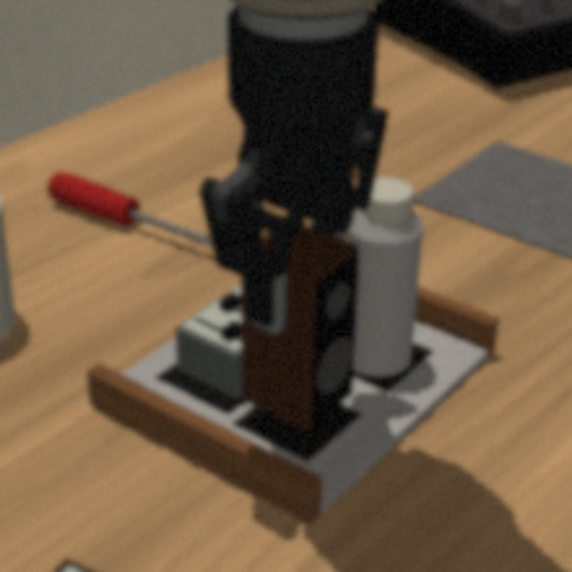

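View pics/w19.png

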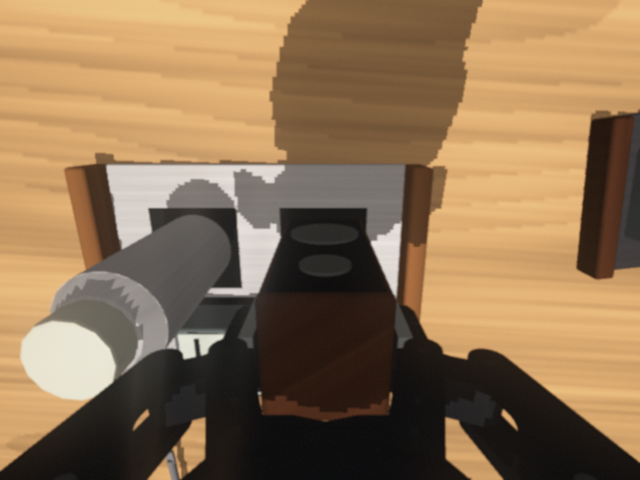

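play_rows(commands=[{"tx": -0.0005,"ty": -0.0002,"tz": -0.008,"rx": 0,"ry": 0.1,"rz": 0,"claw": 0.3},{"tx": -0.0005,"ty": -0.0002,"tz": -0.013,"rx": 0,"ry": 0.1,"rz": 0,"claw": 0.3},{"tx": -0.0005,"ty": -0.0002,"tz": -0.016,"rx": 0,"ry": 0.1,"rz": 0,"claw": 0.3},{"tx": -0.0005,"ty": -0.0002,"tz": -0.0175,"rx": 0,"ry": 0.1,"rz": 0,"claw": 0.3},{"tx": -0.0005,"ty": -0.0002,"tz": -0.0175,"rx": 0,"ry": 0.1,"rz": 0,"claw": 0.3}])

```text
clock: 36.75
tcp_pos: [529.9, 49.7, 70.6]
tcp_rot: [-0.0, -0.032, 0.999, 0.001]
contact_force: [-7.6, -0.4, 21.1]
width: 0.536
```

play_rows(commands=[{"tx": 0,"ty": 0,"tz": 0.001,"rx": 0,"ry": 0,"rz": 0,"claw": 0.3},{"tx": 0,"ty": 0,"tz": 0.001,"rx": 0,"ry": 0,"rz": 0,"claw": 0},{"tx": 0,"ty": 0,"tz": 0.001,"rx": 0,"ry": 0,"rz": 0,"claw": -0.4},{"tx": 0,"ty": 0,"tz": 0.001,"rx": 0,"ry": 0,"rz": 0,"claw": -0.4},{"tx": 0,"ty": 0,"tz": 0.04,"rx": 0,"ry": 0,"rz": 0,"claw": -0.4},{"tx": 0,"ty": 0,"tz": 0.1,"rx": 0,"ry": 0,"rz": 0,"claw": -0.4},{"tx": 0,"ty": 0,"tz": 0.16,"rx": 0,"ry": 0,"rz": 0,"claw": -0.4},{"tx": -0.03,"ty": 0,"tz": 0.22,"rx": 0,"ry": 0,"rz": 0,"claw": -0.4},{"tx": -0.05,"ty": 0.03,"tz": 0.28,"rx": 0,"ry": 0,"rz": 0,"claw": -0.4},{"tx": -0.06,"ty": 0.05,"tz": 0.3,"rx": 0,"ry": 0,"rz": 0,"claw": -0.4},{"tx": -0.06,"ty": 0.05,"tz": 0.3,"rx": 0,"ry": 0,"rz": 0,"claw": -0.4},{"tx": -0.06,"ty": 0.05,"tz": 0.3,"rx": 0,"ry": 0,"rz": 0,"claw": -0.4}])

```text
clock: 38.25
tcp_pos: [469.7, 99.2, 369.9]
tcp_rot: [-0.001, -0.032, 0.999, 0.001]
contact_force: [-0.0, -0.5, -0.4]
width: 0.699
```

```bash
python3 - <<'E'
from h import *
delta(485,270,200,190)
for n in ['side','scene','wrist']:
    f=snap(n,n+'20'); P=cloud(f).reshape(-1,3)
    R=lambda l,*a: print(n,l,*rect(P,*a))
    R('can',(490,580),(-80,20),(126,134))
    R('spk',(480,575),(20,85),(109,118))
    R('fader',(566,640),(-70,90),(38,46))
    R('knob',(400,540),(220,380),(44,53))
    R('dock-',(380,560),(200,228),(14,24)); R('dock+',(380,560),(368,400),(14,24))
    R('st-',(450,680),(-115,-75),(22,32)); R('st+',(450,680),(90,125),(22,32))
E
```

```text
tcp [469.7  99.2 369.9] az -176.32 F [-0.  -0.5 -0.4] w 0.699 t 38.25
dt(m) [ 0.0153  0.1708 -0.1699] rv [-0.07 -0.07  6.32]
side can 200 [531.7 -33.5] [31.3 31.4] 24.74 130.3
side spk 664 [527.1  49.9] [51.3 47. ] 3.76 113.4
side fader 383 [607.7  40.5] [42.1 80.7] 42.34 43.1
side knob 3221 [468.6 298.2] [ 57.3 120.9] 9.73 48.8
side dock- 361 [482.7 222.3] [98.9 13.9] 10.79 20.2
side dock+ 891 [454.4 374.9] [98.9 13.2] 10.65 19.9
side st- 293 [566.5 -90.2] [171.3  14.9] 3.28 28.0
side st+ 814 [554.4 108. ] [171.7  14.1] 3.77 27.8
scene can 124 [533.3 -33.8] [29.8 28.5] 9.29 129.8
scene spk 327 [527.6  50.5] [51.1 45.2] 5.08 113.0
scene fader 757 [594.9  13.1] [52.3 98.7] 3.48 42.7
scene knob 673 [470.4 299.1] [ 59.2 119.8] 7.97 48.9
scene dock- 146 [481.5 222.1] [101.   11.9] 10.19 19.9
scene dock+ 127 [470.5 379. ] [67.1 12.9] 9.26 19.7
scene st- 330 [567.4 -88.1] [169.   12.3] 3.69 27.8
scene st+ 329 [553.3 109.1] [169.9  12.2] 3.6 28.0
wrist can 588 [532.8 -35.1] [30.8 30.5] 21.71 131.3
wrist spk 1549 [527.3  48.4] [50.6 46.5] 3.72 114.2
wrist fader 1709 [595.   11.3] [ 49.4 100. ] 3.62 44.0
wrist knob 2857 [469.8 298. ] [ 56.4 121.4] 9.6 49.5
wrist dock- 556 [483.8 221. ] [98.6 12.5] 10.44 20.8
wrist dock+ 443 [455.1 375.3] [99.1 12.5] 10.26 20.9
wrist st- 970 [567.  -90.2] [169.2  13.6] 3.84 29.2
wrist st+ 929 [553.8 107.2] [168.6  11.6] 3.5 29.1
```

View pics/wrist20.png

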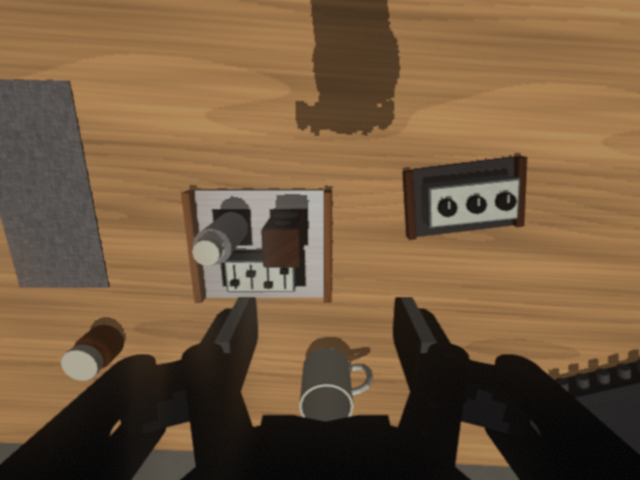

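View pics/scene20.png

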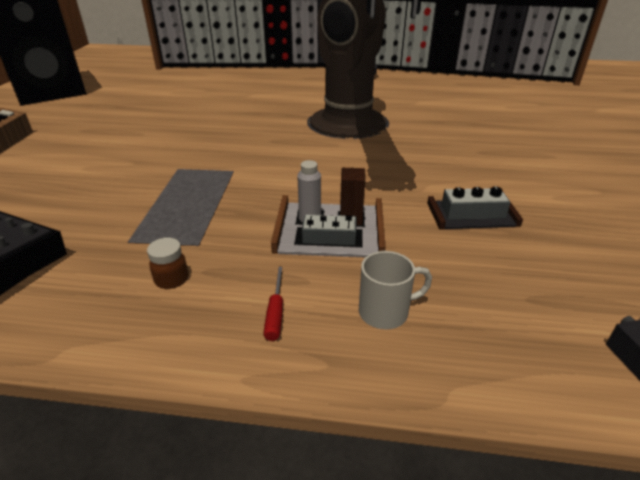

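```bash
python3 -c "
from bench import arm
print(arm.finish_job())"
```

```text
the job is handed in; nothing more can be done
None
```

The job is done in the order you asked and handed in at about 38 s, well under the 128 s limit. Nothing was knocked over.

1. **Clearing:** I stood the can and then the speaker upright on the mat.
2. **Knob box:** I set it in the dock.
3. **Fader box:** I put it on the stand's back seat.
4. **Returning:** I put the can and then the speaker back on their own front seats.

The last check used all three cameras, with the gripper empty and clear. The highest wrist force I saw was about 25 N, while setting things down.

| Item | Distance from target | Angle |
|---|---|---|
| Can | within about 1 mm of its start | upright |
| Speaker | about 1 mm from its start | about 4° (3.7–5.1° by camera), against the stand's 3.7° |
| Fader box | about 1 mm from the seat centre | 3.5–3.6°, against the stand's 3.7° |
| Knob box | within about 1 mm of the dock centre | about 9.6°, against the dock's 10.3–10.8° |

- **Knob box angle:** it sits about 1° off square. I left it because I judged that small enough, and each end has about 12 mm to its cheek.
- **Camera disagreement:** the scene camera gave a noisier 8.0° for the knob box and 5.1° for the speaker. The other two cameras agreed with each other to within about 0.1°. The side camera's last fader box reading was spoiled because the can and speaker blocked its view, so I used the other two.
- **Bystanders:** the mug, screwdriver and jar were not touched and look unmoved in the pictures.

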